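Stand the slumped polisher up on its soft foam and dock it

TASK

The cordless polisher has slumped over sideways on the foam pad it stands on in its grey pad holder, and the foam is too soft to keep it up by itself. Pick the holder up by its upright grip without touching the polisher, bring the polisher upright and keep it balanced in the air, well away from the charging bay, for at least 4 seconds so that the foam recovers, then carry it, still upright and never slumped again near the bay, in between the bay's two guides until the holder is fully home. Set it down on the worktop there, let go and back off; do not drop it, ram the bay or disturb the other things.

Things in the scene. Friction and masses are not known exactly. Their poses are not given: they have to be found in the camera images.
- holder: Grey plastic pad holder, 200 g: plate 225 mm long (x -170 to +55 mm), 100 mm wide (y), 12 mm thick. Origin under the plate, below the axis of the polisher standing on it; x points from the grip to the polisher and on to the plate's nose, y left, z up. Cheeks (to z = 68 mm) before and behind the polisher let it tip only sideways, about the holder's x axis.
- holder_grip (a point): Middle of the holder's upright grip, where to hold it: a block 24 mm (x) by 40 mm (y) rising from the plate (z = 12 mm) to z = 88 mm. The point lies at x = -145, y = 0, z = 60 mm in the holder's frame. Grip hard (100 N): the polisher stands 145 mm off to one side.
- polisher: Round cordless polisher, 500 g within 5 percent, 92 to 96 mm wide (too wide to grip), grey barrel, red button, black battery on top, orange foam pad below. Origin: tipping pivot in the foam, 24 mm above the holder's underside. z runs up the polisher, x is the tipping axis (parallel to the holder's x); positive lean takes the top towards -y. It starts slumped at +0.17 rad.
- polisher_com (a point): Centre of mass of the polisher, on its axis 130 mm above the pivot. Moment of inertia about the tipping axis 0.0098 kg m2. The foam is a hinge spring of 0.58 N m/rad centred square to the plate, damping 0.018 N m s/rad; weight tips it with 0.64 N m per rad of lean, so upright is unstable: it falls away with a time constant of 0.4 to 0.9 s until the foam bottoms out 0.17 rad from square.
- polisher_top (a point): Centre of the polisher's flat top, on its axis 186 mm above the pivot. How it answers: rolling the plate about x by p (rad) pushes the lean by 59 p rad/s2 in the same sense; accelerating the plate towards its +y by a (m/s2) pushes the lean by + a / 0.15 m. So a roll of -0.02 to -0.04 rad brings the slumped polisher up; then keep correcting.
- bay: Charging bay fixed to the worktop. Origin on the worktop at home, where the holder's origin belongs; x points into the bay, z up. Two aluminium guide plates, 190 mm high, inner faces at y = +58 and -58 mm, x = -40 to +70 mm: 10 mm of room each side of an upright polisher, 8 mm beside the holder's plate. No floor: the holder stands on the worktop, its x along the bay's x.
- bay_mouth (a point): Middle of the bay's mouth at its home floor level, at x = -70 mm in the bay's frame. From the guides' front edges (x = -40 mm, y = +-58 mm) flared plates open out to y = +-85 mm here. The holder comes in along +x. Left free inside, the polisher leans softly on one guide at about 0.06 rad (more if the holder is off-centre), which is right.
- bay_stop (a point): Front face of the black charger block (55 mm high) at the back of the bay, on the worktop at x = +67 mm: the holder comes to a stop on it 10 mm beyond home.
- jar: Lidded white ceramic jar, 116 mm diameter, 134 mm high, origin under its centre. Leave alone.
- brush_blue: Short nylon detailing brush with blue handle, 145 mm long, 26 mm thick, lying on the worktop; origin under it, x along the brush. Leave alone.
- brush_green: The same brush with green handle. Leave alone.
- wax_tin: Flat round wax tin with blue lid, 75 mm diameter, 27 mm high, origin under its centre. Leave alone.
- polish_bottle: Blue bottle of polish, 62 mm diameter, 170 mm high, origin under its centre. Leave alone.
- pad_stack: Stack of three spare foam pads, 80 mm diameter, 84 mm high, origin under its centre. Leave alone.
- tape_roll: Roll of yellow masking tape lying flat, 96 mm diameter, 25 mm high, origin under its centre. Leave alone.

How it is judged:
By the outcome, as a careful person would: the job done as asked, in the order asked, and still so for the second after the job is handed in, with the robot touching nothing.
It also fails if it takes over 72 s, if anything falls off the work surface, if the arm or the gripper's body presses on something with over 40 N, if the wrist force passes 120 N, or if a joint passes its speed limit or range.

ROBOT

A 6-joint arm with a two-finger parallel gripper is mounted at the origin on the work surface. World frame = base frame: x ahead of the robot, y to its left, z up, the work surface at z = 0. Lengths are in m, angles in rad, forces in N, time in s.
With the tool pointing down it reaches from about 0.275 to 0.875 m from the base axis. Payload 12.5 kg.
Tool frame: the origin (TCP) lies midway between the tips of the shut fingers; the grasp point (between the pads) lies 19 mm behind it; z points along the fingers, y is the line along which they close (so a half turn about z gives the same grasp; the last joint's range is limited). The gripper opens to 85 mm and grips with 20 to 120 N. Pads are 22 mm wide; open, the fingers measure 114 mm over their backs; the gripper's body (76 mm by 85 mm) begins 54 mm behind the grasp point. The pads swing forward as they close: fully open they stand 13 mm farther back than shut.
Start: joints at [-1.269, 0.351, 1.652, -0, 1.139, -0.085], TCP at [0.207, -0.509, 0.231] pointing down, gripper open.
Joint ranges: [-2.75, 2.75], [-0.79, 2.1], [0.01, 2.65], [-1.57, 4.71], [0.07, 3.14], [-2.87, 2.87]. Speed limits (rad/s): [2.22, 2.22, 2.79, 3.14, 3.14, 3.14].

INTERFACE

Orientations are given as a 3x3 rotation matrix whose columns are the frame's x, y, z axes.
In Python, from bench import telemetry, eyes, r gives the robot as it stands.
- The arm moves only by the tool carry_out, never from a script. Its argument "deltas" is a list of rows, each a list of 6 numbers: the shift along the tool's x, y, z normalised to -1 to 1, where 1 is 0.025 m, then the turn, a rotation vector about the tool's x, y, z normalised to -1 to 1, where 1 is pi/2 rad. A call has exactly 8 rows; each row shifts and turns the commanded pose from where the row before left it, along the tool's axes as they then stand; what a row does not reach is not made up. A row lasts 1/12 s, in which the tool goes at most 41.7 mm and 7.16 degrees, less where a joint would pass 70% of its speed; a pose out of reach is approached as far as the arm can. A call with a number of a shift or a turn outside -1 to 1 is refused whole. A call with a gripper value outside its range is refused whole. "hand" is the closure, from -1 (fully open) to 1 (shut), set as the call begins (left out, the last holds). The fingers move at their own pace and stop on an object; "grip_force" is the grip in N (left out, the last holds). Time passes only in rows, so rows that do not move let the fingers close, or fill a call up. It gives the time, the measured TCP pose, the force, the opening and the grip force at its end, in the units of the state.
- telemetry.get_state(): the state, without advancing time (a new reading comes with each control period).
- eyes.snapshot(name): name is "scene" or "top"; returns the picture (400x640x3 uint8, blue, green, red); there is no depth.
- eyes.camera_params(name): a dict with "fx", "fy", "cx", "cy" (pixels), "world_from_camera" (4x4, takes a point from camera to world coordinates). Camera axes: x right, y up, looking along -z (the intrinsics and any distortion apply to the point x, -y, -z); pixel columns grow to the right and rows downward; lengths in m; the calibration is good to about 2 mm. A picture is of the moment at which its call begins. camera_params takes no time and is no camera call.
- r.job_done(): hands the job in; it is judged then, once.
The state is a dict: "time_s": time; "q": joint angles; "joint_vel": joint speeds; "joint_torque": joint torques, N m; "eef_pos": TCP position; "tcp_rot": TCP orientation; "wrist_force": force on the tool from outside, world axes, zero at the start; "torque": the same for the moment, N m; "grip_width": finger opening in m; "finger_force": force on a finger pad.
Only numpy, scipy, OpenCV 4.12 (cv2) and the standard library are available. Lean on these libraries where they do the work, as an engineer would, in place of code of your own. Each camera call takes 0.05 s, during which the arm holds its last target. There are 200 camera calls.

## Working session

There is one attempt and no reset: what is moved stays moved. The work goes in short steps, Python scripts to look and compute and a tool call to move; the robot and the scene stay as the last step left them, time stands still between calls to the robot, and variables do not carry over. Pictures are saved under pics/ and viewed, at most 10 in all, crops included, and the job is handed in when it is done.

Besides the shell and the picture viewer there is one more tool, called after "Call:" as a command line: name --pt "numbers of a row" for each row, then --argument value for the rest. carry_out: Moves the arm, as the interface text tells. Scaled input: -1 to 1 covers 0.025 m each way for a shift and pi/2 rad each way for a turn. Its arguments: {"type":"object","properties":{"deltas":{"type":"array"},"hand":{"type":"number"},"grip_force":{"type":"number"}},"required":["deltas"]}

```bash
ls; mkdir -p pics; python3 - <<'E'
from bench import telemetry, eyes, r
import cv2,numpy as np
np.set_printoptions(precision=4,suppress=True)
for n in("scene","top"):
    im=eyes.snapshot(n);cv2.imwrite(f"pics/{n}0.png",im);p=eyes.camera_params(n)
    print(n,{k:(np.array(v)) for k,v in p.items()})
print(telemetry.get_state())
E
```

```text
pics
scene {'fx': array(494.1196), 'fy': array(494.1196), 'cx': array(315.2987), 'cy': array(200.2584), 'world_from_camera': array([[ 0.0989, -0.6915,  0.7156,  1.6402],
       [ 0.9949,  0.0821, -0.0582, -0.0976],
       [-0.0185,  0.7177,  0.6961,  1.1712],
       [ 0.    ,  0.    ,  0.    ,  1.    ]])}
top {'fx': array(380.5106), 'fy': array(380.5106), 'cx': array(317.0357), 'cy': array(198.2516), 'world_from_camera': array([[ 0.0069,  0.9792, -0.203 ,  0.378 ],
       [-1.    ,  0.0067, -0.0016, -0.0343],
       [-0.0002,  0.203 ,  0.9792,  1.2426],
       [ 0.    ,  0.    ,  0.    ,  1.    ]])}
{'time_s': 0.1, 'q': array([-1.2686,  0.3512,  1.6523, -0.    ,  1.1391, -0.0846]), 'joint_vel': array([ 0.0003, -0.0009, -0.0022, -0.0004,  0.0002, -0.0015]), 'joint_torque': array([  0.0003, -50.6834, -29.1879,  -0.0001,   0.0027,  -0.    ]), 'eef_pos': array([ 0.2074, -0.5091,  0.2308]), 'tcp_rot': array([[ 0.9261,  0.3773, -0.0003],
       [ 0.3773, -0.9261,  0.001 ],
       [ 0.0001, -0.0011, -1.    ]]), 'wrist_force': array([-0.5312,  0.1829,  1.0975]), 'torque': array([-0.0163,  0.0288,  0.0395]), 'finger_force': 0.0, 'grip_width': 0.08574831993101777}
```

View pics/scene0.png

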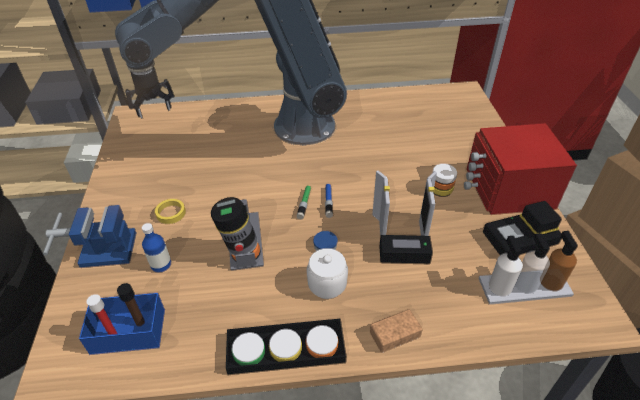

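View pics/top0.png

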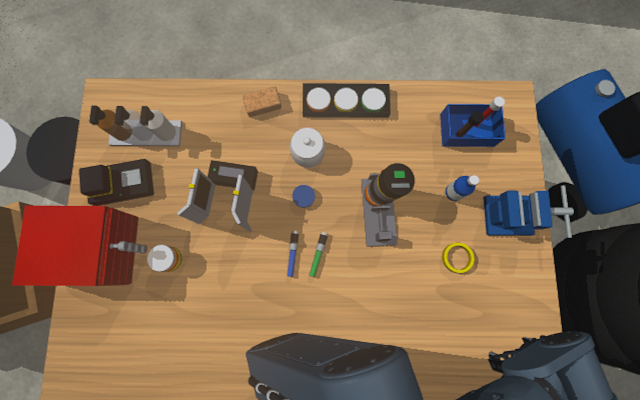

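Top view: holder plate spans about (365–397, 175–245) with grip at ~(383,232) and polisher top at ~(397,180). The bay has its charger at ~(233,173) and guides at ~(197,197) and ~(242,200), opening towards the robot. I'll enlarge both areas.

```bash
python3 - <<'E'
import cv2,numpy as np
t=cv2.imread("pics/top0.png");s=cv2.imread("pics/scene0.png")
def c(im,x,y,w,h,f):return cv2.resize(im[y:y+h,x:x+w],None,fx=f,fy=f,interpolation=cv2.INTER_CUBIC)
a=np.hstack([c(t,350,155,70,100,5.7),c(t,170,150,70*1,100,5.7)])
cv2.imwrite("pics/topc.png",c(t,350,150,80,110,5)[:550]);cv2.imwrite("pics/bayc.png",c(t,165,145,110,90,6))
cv2.imwrite("pics/scc.png",c(s,200,180,80,100,6)); cv2.imwrite("pics/sbc.png",c(s,360,160,90,110,5))
h=np.hstack([c(t,350,155,70,95,6),c(s,205,185,63,95,6)]);cv2.imwrite("pics/h.png",h)
b=np.hstack([c(t,170,150,95,90,4.2),c(s,365,165,80,105,3.6)[:378]]) if 0 else np.hstack([c(t,170,150,95,105,4.2),c(s,365,165,80,105,4.2)])
cv2.imwrite("pics/b.png",b);print(h.shape,b.shape)
E
```

```text
(570, 798, 3) (441, 735, 3)
```

View pics/h.png

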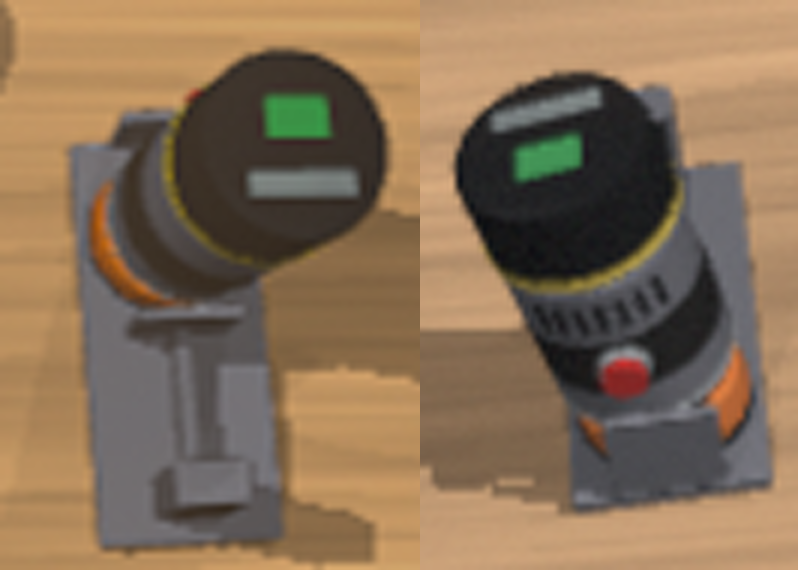

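View pics/b.png

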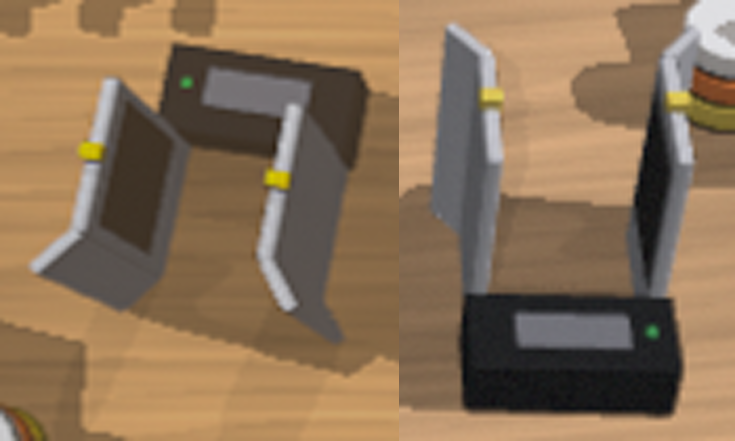

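Crops: the holder's plate corners are clear at rear-left (100,547), rear-right (277,538) and nose-left (72,147). The grip top is at (178–250, 462–505), with a rib running to the rear cheek. The bay's guide top strips, inner edges, charger top and flares are also clear in both views. Next I'll compute positions.

```bash
cat > geo.py <<'E'
import numpy as np, cv2
from bench import eyes
P={n:eyes.camera_params(n) for n in("scene","top")}
def ray(n,u,v):
    p=P[n];T=np.array(p["world_from_camera"])
    return T[:3,3],T[:3,:3]@np.array([(u-p["cx"])/p["fx"],-(v-p["cy"])/p["fy"],-1])
def onz(n,uv,z):
    o,d=ray(n,*uv);return o+d*(z-o[2])/d[2]
def tri(uvt,uvs):
    (o1,d1),(o2,d2)=ray("top",*uvt),ray("scene",*uvs)
    s=np.linalg.lstsq(np.c_[d1,-d2],o2-o1,rcond=None)[0]
    a,b=o1+d1*s[0],o2+d2*s[1];return (a+b)/2,np.linalg.norm(a-b)
E
python3 - <<'E'
from geo import *
np.set_printoptions(precision=4,suppress=True)
ht=lambda x,y:((x+.5)/6+350-.5,(y+.5)/6+155-.5)
hs=lambda x,y:((x-420+.5)/6+205-.5,(y+.5)/6+185-.5)
bt=lambda x,y:((x+.5)/4.2+170-.5,(y+.5)/4.2+150-.5)
bs=lambda x,y:((x-399+.5)/4.2+365-.5,(y+.5)/4.2+165-.5)
print("plate top cam",[onz("top",ht(*p),.012) for p in((100,545),(277,536),(72,147),(262,320))])
print("plate scene  RL,NL,NR",[onz("scene",hs(*p),.012) for p in((742,162),(771,478),(573,497))])
print("grip top",[onz("top",ht(*p),.088) for p in((178,463),(246,463),(178,506),(251,504))])
print("tri NL",tri(ht(72,147),hs(742+29,478)), )
print("screen green", tri(ht(298,116),hs(548,157)),"silver",tri(ht(304,183),hs(546,110)))
print("guide L strip/inner",[onz("top",bt(*p),.19) for p in((121,83),(97,230),(103,80),(75,232))])
print("guide R inner",[onz("top",bt(*p),.19) for p in((289,105),(260,255),(302,108),(272,258))])
print("flares",[onz("top",bt(*p),.19) for p in((32,267),(44,272),(297,308),(290,311))])
print("scene L(y-) inner back, bend",[onz("scene",bs(*p),.19) for p in((501,160),(494,60),(484,162),(483,57))])
print("scene R(y+) inner back",[onz("scene",bs(*p),.19) for p in((673,163),(691,162),(662,50))])
print("tri backs: y-",tri(bt(295,105),bs(493,161)),"y+",tri(bt(112,81),bs(682,163)))
print("tri yellow y-",tri(bt(278,180),bs(491,98)),"y+",tri(bt(91,151),bs(679,100)))
print("charger top .055 top",[onz("top",bt(*p),.055) for p in((174,45),(366,88),(356,168),(162,125))])
print("charger scene",[onz("scene",bs(*p),.055) for p in((463,297),(672,297),(679,362),(463,360))])
print("charger led",tri(bt(186,83),bs(653,331)))
for n,(z,uv) in dict(jar=(.13,(307,147)),wax=(.027,(303,196)),bb=(.02,(293,255)),bg=(.02,(318,255)),tape=(.025,(459,258)),bottle=(.17,(472,183)),pads=(.084,(161,258))).items():print(n,onz("top",uv,z))
E
```

```text
plate top cam [array([ 0.4791, -0.1918,  0.012 ]), array([ 0.4845, -0.287 ,  0.012 ]), array([ 0.6994, -0.1805,  0.012 ]), array([ 0.6024, -0.2829,  0.012 ])]
plate scene  RL,NL,NR [array([ 0.4799, -0.1931,  0.012 ]), array([ 0.7029, -0.1824,  0.012 ]), array([ 0.7037, -0.2802,  0.012 ])]
grip top [array([ 0.5145, -0.2225,  0.088 ]), array([ 0.5147, -0.2569,  0.088 ]), array([ 0.4927, -0.2219,  0.088 ]), array([ 0.494 , -0.2588,  0.088 ])]
tri NL (array([ 0.7003, -0.1818,  0.0086]), np.float64(0.0017068594659042178))
screen green (array([ 0.6637, -0.2644,  0.209 ]), np.float64(0.0021653714485601436)) silver (array([ 0.6316, -0.2663,  0.2081]), np.float64(0.002393739484894674))
guide L strip/inner [array([0.6785, 0.3085, 0.19  ]), array([0.5761, 0.3174, 0.19  ]), array([0.6805, 0.3209, 0.19  ]), array([0.5747, 0.332 , 0.19  ])]
guide R inner [array([0.6637, 0.1929, 0.19  ]), array([0.5599, 0.2072, 0.19  ]), array([0.6616, 0.1839, 0.19  ]), array([0.5579, 0.1991, 0.19  ])]
flares [array([0.5507, 0.3589, 0.19  ]), array([0.5474, 0.3506, 0.19  ]), array([0.5244, 0.1808, 0.19  ]), array([
[... 504 characters left out ...]
1951]), np.float64(0.0022215650825945783)) y+ (array([0.6288, 0.3222, 0.1966]), np.float64(0.0017416492756562583))
charger top .055 top [array([0.7478, 0.3135, 0.055 ]), array([0.7143, 0.1633, 0.055 ]), array([0.651 , 0.1685, 0.055 ]), array([0.6838, 0.3186, 0.055 ])]
charger scene [array([0.6669, 0.174 , 0.055 ]), array([0.6841, 0.3221, 0.055 ]), array([0.7437, 0.3111, 0.055 ]), array([0.7248, 0.1627, 0.055 ])]
charger led (array([0.7163, 0.3004, 0.0581]), np.float64(0.0019488710116963282))
jar [ 0.7692 -0.0005  0.13  ]
wax [0.6372 0.0136 0.027 ]
bb [0.4464 0.0429 0.02  ]
bg [ 0.447  -0.0366  0.02  ]
tape [ 0.4404 -0.4829  0.025 ]
bottle [ 0.6486 -0.482   0.17  ]
pads [0.4311 0.4363 0.084 ]
```

Call:
carry_out --pt "0.5 -0.5 0 0 0 0.027" --pt "1 -1 0 0 0 0.027" --pt "1 -1 0 0 0 0.027" --pt "1 -1 0 0 0 0.027" --pt "1 -1 0 0 0 0.027" --pt "1 -1 0 0 0 0.027" --pt "1 -1 0 0 0 0.027" --pt "1 -1 0 0 0 0.026" --hand -1 --grip_force 100

```text
time_s: 0.77
eef_pos: [0.3475, -0.2835, 0.2312]
tcp_rot: [[0.999, 0.047, -0.0], [0.047, -0.999, 0.0], [-0.0, -0.0, -1.0]]
wrist_force: [0.3, -0.1, -0.6]
grip_width: 0.0854
finger_force: 0.0
```

```bash
cat > here.py <<'E'
import numpy as np
from bench import telemetry
np.set_printoptions(precision=4,suppress=True)
s=telemetry.get_state();R=np.array(s["tcp_rot"]);p=np.array(s["eef_pos"])
def to(target,yaw):
    Rt=np.array([[np.cos(yaw),np.sin(yaw),0],[np.sin(yaw),-np.cos(yaw),0],[0,0,-1.]])
    from scipy.spatial.transform import Rotation as Q
    print("t",s["time_s"],"pos",p,"dtool/25mm",R.T@(np.array(target)-p)/.025,"turn",Q.from_matrix(R.T@Rt).as_rotvec()/(np.pi/2))
    return Rt
E
python3 -c "
from here import *
to([.505,-.24,.15],.049)"
```

```text
t 0.7667 pos [ 0.3475 -0.2835  0.2312] dtool/25mm [ 6.375  -1.4448  3.2486] turn [-0.0001  0.0001 -0.0015]
```

Call:
carry_out --pt "0.9 -0.2 0.2 0 0 -0.001" --pt "0.9 -0.2 0.4 0 0 0" --pt "0.9 -0.2 0.5 0 0 0" --pt "0.9 -0.2 0.5 0 0 0" --pt "0.9 -0.2 0.5 0 0 0" --pt "0.9 -0.2 0.5 0 0 0" --pt "0.6 -0.15 0.4 0 0 0" --pt "0.375 -0.095 0.25 0 0 0"

```text
time_s: 1.43
eef_pos: [0.5053, -0.2402, 0.1485]
tcp_rot: [[0.999, 0.052, -0.001], [0.052, -0.999, 0.001], [-0.001, -0.001, -1.0]]
wrist_force: [-1.1, -0.2, -0.7]
grip_width: 0.0856
finger_force: 0.0
```

Call:
carry_out --pt "0 0 0.3 0 0 0" --pt "0 0 0.7 0 0 0" --pt "0 0 0.7 0 0 0" --pt "0 0 0.7 0 0 0" --pt "0 0 0.7 0 0 0" --pt "0 0 0.6 0 0 0" --pt "0 0 0.4 0 0 0" --pt "0 0 0.2 0 0 0"

```text
time_s: 2.1
eef_pos: [0.5034, -0.2412, 0.0415]
tcp_rot: [[0.999, 0.05, -0.001], [0.05, -0.999, 0.001], [-0.001, -0.001, -1.0]]
wrist_force: [-0.8, -0.1, 0.7]
grip_width: 0.0854
finger_force: 0.0
```

```bash
python3 - <<'E'
from here import *
import cv2
from bench import eyes
to([.505,-.24,.041],.049)
a=eyes.snapshot("scene");cv2.imwrite("pics/s1.png",a);b=eyes.snapshot("top");cv2.imwrite("pics/t1.png",b)
c=lambda im,x,y,w,h,f:cv2.resize(im[y:y+h,x:x+w],None,fx=f,fy=f,interpolation=cv2.INTER_CUBIC)
cv2.imwrite("pics/g1.png",np.hstack([c(b,330,150,100,130,4),c(a,190,140,100,130,4)]))
E
```

```text
t 2.1 pos [ 0.5034 -0.2412  0.0415] dtool/25mm [ 0.0676 -0.0438  0.0196] turn [-0.0005  0.0009  0.0007]
```

View pics/g1.png

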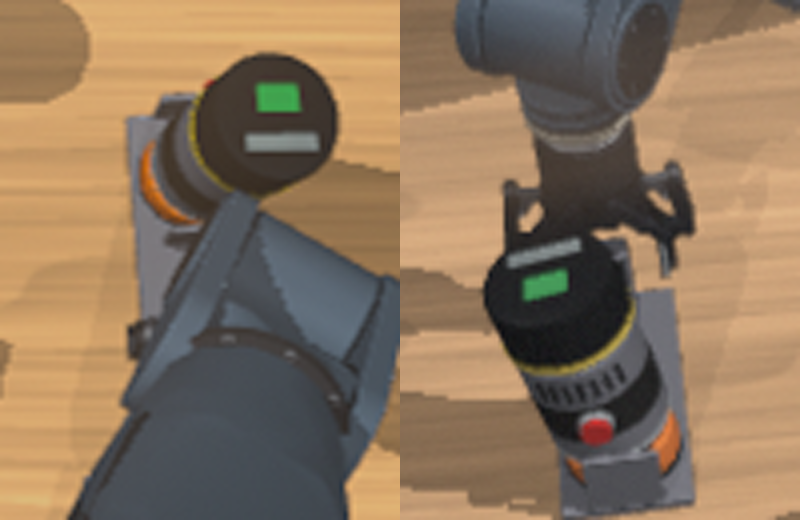

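The fingers straddle the grip, and the green mark is visible in both views at about (400,174) top and (226,211) scene. Closing and lifting next.

Call:
carry_out --pt "0 0 0 0 0 0" --pt "0 0 0 0 0 0" --pt "0 0 0 0 0 0" --pt "0 0 0 0 0 0" --pt "0 0 0 0 0 0" --pt "0 0 0 0 0 0" --pt "0 0 0 0 0 0" --pt "0 0 0 0 0 0" --hand 1 --grip_force 110

```text
time_s: 2.87
eef_pos: [0.5048, -0.2413, 0.0435]
tcp_rot: [[0.999, 0.051, 0.001], [0.051, -0.999, -0.001], [0.001, 0.001, -1.0]]
wrist_force: [-2.2, 0.4, 7.1]
grip_width: 0.0391
finger_force: 111.4
```

Call:
carry_out --pt "0 0 -0.1 0 0 0" --pt "0 0 -0.3 0 0 0" --pt "0 0 -0.5 0 0 0" --pt "0 0 -0.6 0 0 0" --pt "0 0 -0.6 0 0 0" --pt "0 0 -0.5 0 0 0" --pt "0 0 -0.3 0 0 0" --pt "0 0 -0.1 0 0 0"

```text
time_s: 3.53
eef_pos: [0.5046, -0.2412, 0.1191]
tcp_rot: [[0.999, 0.051, 0.001], [0.051, -0.999, -0.001], [0.001, 0.001, -1.0]]
wrist_force: [1.0, 0.1, -7.8]
grip_width: 0.0387
finger_force: 111.6
```

```bash
cat > see.py <<'E'
from geo import *
def green(n):
    im=eyes.snapshot(n);h=cv2.cvtColor(im,cv2.COLOR_BGR2HSV)
    m=cv2.inRange(h,(50,90,70),(75,255,255));k,_,st,c=cv2.connectedComponentsWithStats(m)
    w=[i for i in range(1,k) if 30<st[i,4]<250 and st[i,1]<230]
    if not w:return None,im
    i=max(w,key=lambda i:st[i,4]);x,y,ww,hh=st[i,:4]
    g=im[y-2:y+hh+2,x-2:x+ww+2].astype(float);e=np.clip(g[...,1]-g[...,2]-25,0,None) # soft-weighted centroid
    v,u=np.mgrid[y-2:y+hh+2,x-2:x+ww+2];return ((u*e).sum()/e.sum(),(v*e).sum()/e.sum()),im
E
python3 - <<'E'
from see import *; from here import *
print(s["time_s"],p,R,s["wrist_force"],s["torque"],s["joint_torque"])
gs,a=green("scene");gt,b=green("top");print(gs,gt,tri(gt,gs))
X,_=tri(gt,gs);print("in tool frame",R.T@(X-p))
cv2.imwrite("pics/g2.png",cv2.resize(a[120:300,170:310],None,fx=4,fy=4,interpolation=cv2.INTER_CUBIC)[:600,:])
for n,f in(("scene","pics/scene0.png"),("top","pics/top0.png")):
    pass
E
```

```text
3.5333 [ 0.5046 -0.2412  0.1191] [[ 0.9987  0.0508  0.0011]
 [ 0.0508 -0.9987 -0.0007]
 [ 0.001   0.0008 -1.    ]] [ 0.9871  0.0561 -7.8385] [0.029  0.974  0.0361] [ -0.1525 -60.0745 -27.4558   0.3322  -0.6294   0.0247]
(np.float64(306.05566650024963), np.float64(193.53744383424862)) (np.float64(404.681330472103), np.float64(166.14932045779685)) (array([ 0.6765, -0.1491,  0.3009]), np.float64(0.21636919768598467))
in tool frame [ 0.1765 -0.0831 -0.1817]
```

View pics/g2.png

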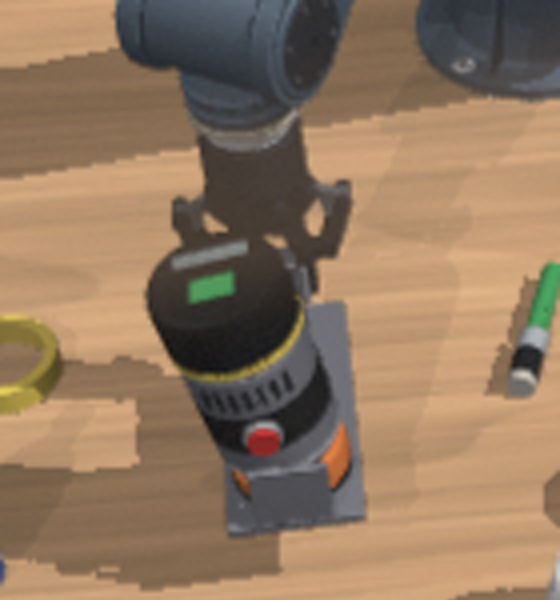

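The holder is lifted level with the polisher slumped; the green mark sits at about (222,192) in the scene view. I'll write the estimator and planner now.

```bash
cat > step.py <<'E'
import sys,json,os
from geo import *
from here import np,telemetry
from scipy.optimize import least_squares
from scipy.spatial.transform import Rotation as Q
MGL,K,C,I=.64,.58,.018,.0098; H=1/12; N=10; dt=H/N; W=np.array([.05,.1,.15,.2,.2,.15,.1,.05])
GX=.0137; HG=.186; PIV=np.array([.145,0,.0185])      # pivot in tool frame
def px(n,X):
    p=P[n];T=np.array(p["world_from_camera"]);c=T[:3,:3].T@(X-T[:3,3])
    return np.array([p["cx"]-p["fx"]*c[0]/c[2],p["cy"]+p["fy"]*c[1]/c[2]])
def mark(pos,R,phi,dy):                                # world point of the green mark
    ex=np.r_[R[:2,0],0];ex/=np.linalg.norm(ex);ey=np.array([-ex[1],ex[0],0])
    return pos+R@PIV+ex*GX+ey*(dy-HG*np.sin(phi))+np.array([0,0,HG*np.cos(phi)])
def look(n,pos,R,guess,dy):
    im=eyes.snapshot(n);u0,v0=px(n,mark(pos,R,guess,dy)).astype(int);w=26
    x0,y0=max(u0-w,0),max(v0-w,0);g=im[y0:v0+w,x0:u0+w].astype(float)
    e=np.clip(g[...,1]-np.maximum(g[...,2],g[...,0])-20,0,None)
    m=(e>15).astype(np.uint8);k,lab,st,_=cv2.connectedComponentsWithStats(m)
    if k<2 or st[1:,4].max()<25:return None,im
    e=e*(cv2.dilate((lab==1+st[1:,4].argmax()).astype(np.uint8),np.ones((3,3)))>0)
    v,u=np.mgrid[y0:y0+g.shape[0],x0:x0+g.shape[1]];uv=np.array([(u*e).sum(),(v*e).sum()])/e.sum()
    return uv,im
def lean(n,uv,pos,R,dy):return least_squares(lambda f:(px(n,mark(pos,R,f[0],dy))-uv)[:1],[0.05]).x[0]
def roll(R):return -R[2,1]
def path(pos,R,rows):                                  # roll and lateral pivot speed per row
    ps,vs=[roll(R)],[];q=pos+R@PIV
    for r in rows:
        pos=pos+R@(np.array(r[:3])*.025);R=R@Q.from_rotvec(np.array(r[3:])*np.pi/2).as_matrix()
        n=pos+R@PIV;ps.append(roll(R));vs.append((n-q)@(-R[:,1])/H);q=n
    return np.array(ps),np.array(vs)
def sim(x,ps,vs,hold=0.):
    f,w,b=x;out=[];vp=0
    for k in range(len(vs)):
        pd=(ps[k+1]-ps[k])/H;w+=(vs[k]-vp)/.15;vp=vs[k]
        for i in range(N):
            p=ps[k]+pd*(i+.5)*dt+b;w+=dt*(MGL*f-K*(f-p)-C*(w-pd))/I;f+=w*dt
            for sg in(1,-1):
                if sg*(f-p)>.17:f=p+sg*.17;w=sg*min(sg*w,sg*pd)
        out.append((f,w))
    w-=vp/.15
    for i in range(int(round(hold/dt))):
        p=ps[-1]+b;w+=dt*(MGL*f-K*(f-p)-C*w)/I;f+=w*dt
        for sg in(1,-1):
            if sg*(f-p)>.17:f=p+sg*.17;w=sg*min(sg*w,0)
    return np.array([f,w,b]),out
def prop(x,S,ps,vs,hold):
    y=sim(x,ps,vs,hold)[0];J=np.array([(sim(x+d,ps,vs,hold)[0]-y)/1e-5 for d in np.eye(3)*1e-5]).T
    T=len(vs)*H+hold;return y,J@S@J.T+np.diag([.006**2,.03**2,.0008**2])*T/.67
def upd(x,S,z,sd=.004):
    k=S[:,0]/(S[0,0]+sd**2);return x+k*(z-x[0]),S-np.outer(k,S[0])
def main(dx=0,dy=0,dz=0,dyaw=0):
    s=telemetry.get_state();pos,R=np.array(s["eef_pos"]),np.array(s["tcp_rot"]);p0=roll(R)
    D=json.load(open("est.json")) if os.path.exists("est.json") else None
    if D is None:
        x=np.array([.17+p0,0,0]);S=np.diag([.004**2,.01**2,.004**2]);off={}
        for n in("scene","top"):
            uv,_=look(n,pos,R,.17,0);off[n]=least_squares(lambda d:(px(n,mark(pos,R,.17+p0,d[0]))-uv)[:1],[0.]).x[0]
        print("off",off)
    else:
        x,S,off=np.array(D["x"]),np.array(D["S"]),D["off"]
        ps,vs=path(np.array(D["pos"]),np.array(D["R"]),D["rows"]);x,S=prop(x,S,ps,vs,0);pred=x[0];zs=[]
        for n in("scene","top"):
            uv,im=look(n,pos,R,x[0],off[n]);z=np.nan if uv is None else lean(n,uv,pos,R,off[n]);zs.append(z)
            if np.isfinite(z) and (n=="scene" or abs(z-zs[0])<.04):x,S=upd(x,S,z,.004 if n=="scene" else .008)
            x,S=prop(x,S,[p0],[],.05)
        print("t %.2f pred %.3f meas %.3f %.3f  est phi %.3f w %.3f b %.4f roll %.4f"%(s["time_s"],pred,*zs,*x,p0))
    s=telemetry.get_state();pos,R=np.array(s["eef_pos"]),np.array(s["tcp_rot"]);p0=roll(R)
    ex=R[:2,0]/np.linalg.norm(R[:2,0]);o=pos[:2]+ex*.145
    tr=np.outer(W,[dx,-dy,-dz])/.025;base=np.c_[tr,np.zeros((8,2)),-W*dyaw/(np.pi/2)]
    vs=path(pos,R,base)[1]
    def run(P):
        a,o1=sim(x,np.r_[p0,P[:8]],vs,.1);b,o2=sim(a,np.r_[P[7],P[8:]],np.zeros(8),.1);return a,b,o1,o2
    def cost(P):
        a,b,o1,o2=run(P);d=np.diff(np.r_[p0,P]);o=np.array(o1+o2)
        return np.r_[o[:,0],.15*o[:,1],d*1.5,np.diff(d)*1.,(P+x[2])*.15,a[0]*3,a[1]*1.5,b[0]*3,b[1]*2,(P[7]+x[2])*1.,(P[15]+x[2])*3]
    Pp=least_squares(cost,np.full(16,p0),bounds=(-.09,.09)).x
    Pq=np.round(np.diff(np.r_[0,np.round((Pp[:8]-p0)/(np.pi/2),3)]),3)
    rows=np.round(np.c_[tr,Pq,np.zeros(8),base[:,5]],3)
    a,_,o1,_=run(np.r_[p0+np.cumsum(Pq)*np.pi/2,Pp[8:]])
    print("pos",pos,"yaw %.4f"%np.arctan2(ex[1],ex[0]),"origin",o,"plan phi",np.round([q[0] for q in o1],3),"end roll %.3f"%(p0+Pq.sum()*np.pi/2))
    print(json.dumps((rows+0.).tolist()))
    json.dump(dict(x=x.tolist(),S=S.tolist(),off=off,pos=pos.tolist(),R=R.tolist(),rows=rows.tolist()),open("est.json","w"))
if __name__=="__main__":main(*map(float,sys.argv[1:]))
E
rm -f est.json; python3 step.py
```

```text
off {'scene': np.float64(-0.0006137671863359436), 'top': np.float64(0.002396889784482785)}
pos [ 0.5039 -0.2408  0.1169] yaw 0.0507 origin [ 0.6487 -0.2335] plan phi [0.134 0.095 0.06  0.034 0.018 0.011 0.009 0.009] end roll 0.002
[[0.0, 0.0, 0.0, -0.024, 0.0, 0.0], [0.0, 0.0, 0.0, 0.01, 0.0, 0.0], [0.0, 0.0, 0.0, 0.013, 0.0, 0.0], [0.0, 0.0, 0.0, 0.008, 0.0, 0.0], [0.0, 0.0, 0.0, 0.002, 0.0, 0.0], [0.0, 0.0, 0.0, -0.002, 0.0, 0.0], [0.0, 0.0, 0.0, -0.003, 0.0, 0.0], [0.0, 0.0, 0.0, -0.003, 0.0, 0.0]]
```

Call:
carry_out --pt "0 0 0 -0.014 0 0" --pt "0 0 0 -0.003 0 0" --pt "0 0 0 0.002 0 0" --pt "0 0 0 0.003 0 0" --pt "0 0 0 0.005 0 0" --pt "0 0 0 0.005 0 0" --pt "0 0 0 0.003 0 0" --pt "0 0 0 0.002 0 0"

```text
time_s: 4.5
eef_pos: [0.5044, -0.2413, 0.1176]
tcp_rot: [[0.999, 0.05, -0.0], [0.05, -0.999, 0.005], [0.0, -0.005, -1.0]]
wrist_force: [-0.3, 0.3, -7.5]
grip_width: 0.0391
finger_force: 111.5
```

```bash
DW=3 python3 step.py
```

```text
t 4.50 pred 0.027 meas -0.002 -0.008  est phi -0.016 w -0.128 b -0.0025 roll 0.0051
pos [ 0.5044 -0.2413  0.1175] yaw 0.0504 origin [ 0.6492 -0.234 ] plan phi [-0.024 -0.027 -0.025 -0.02  -0.014 -0.008 -0.003 -0.001] end roll 0.000
[[0.0, 0.0, 0.0, 0.006, 0.0, 0.0], [0.0, 0.0, 0.0, 0.002, 0.0, 0.0], [0.0, 0.0, 0.0, -0.001, 0.0, 0.0], [0.0, 0.0, 0.0, -0.003, 0.0, 0.0], [0.0, 0.0, 0.0, -0.003, 0.0, 0.0], [0.0, 0.0, 0.0, -0.002, 0.0, 0.0], [0.0, 0.0, 0.0, -0.002, 0.0, 0.0], [0.0, 0.0, 0.0, 0.0, 0.0, 0.0]]
```

Excellent agreement with the model. I'll continue balancing.

Call:
carry_out --pt "0 0 0 0.006 0 0" --pt "0 0 0 0.002 0 0" --pt "0 0 0 -0.001 0 0" --pt "0 0 0 -0.003 0 0" --pt "0 0 0 -0.003 0 0" --pt "0 0 0 -0.002 0 0" --pt "0 0 0 -0.002 0 0" --pt "0 0 0 0 0 0"

```text
time_s: 5.27
eef_pos: [0.5044, -0.241, 0.1176]
tcp_rot: [[0.999, 0.051, 0.0], [0.051, -0.999, -0.0], [-0.0, 0.0, -1.0]]
wrist_force: [0.5, 0.7, -7.3]
grip_width: 0.0387
finger_force: 111.6
```

```bash
DW=3 python3 step.py
```

```text
t 5.27 pred -0.001 meas 0.075 0.087  est phi 0.094 w 0.191 b -0.0010 roll -0.0003
pos [ 0.5044 -0.241   0.1176] yaw 0.0507 origin [ 0.6492 -0.2337] plan phi [0.107 0.116 0.121 0.127 0.133 0.139 0.138 0.122] end roll -0.011
[[0.0, 0.0, 0.0, -0.012, 0.0, 0.0], [0.0, 0.0, 0.0, 0.001, 0.0, 0.0], [0.0, 0.0, 0.0, 0.003, 0.0, 0.0], [0.0, 0.0, 0.0, 0.003, 0.0, 0.0], [0.0, 0.0, 0.0, 0.0, 0.0, 0.0], [0.0, 0.0, 0.0, -0.005, 0.0, 0.0], [0.0, 0.0, 0.0, -0.01, 0.0, 0.0], [0.0, 0.0, 0.0, 0.013, 0.0, 0.0]]
```

```bash
cat > fit.py <<'E'
import step; from step import *
D=json.load(open("est.json"));z6=lambda a:[[0,0,0,q,0,0] for q in a]
p1=np.r_[-.0008,-.0008+np.cumsum([-14,-3,2,3,5,5,3,2])*1e-3*np.pi/2];p2=np.r_[.0051,.0051+np.cumsum([6,2,-1,-3,-3,-2,-2,0])*1e-3*np.pi/2]
z=np.zeros(8);meas=np.array([-.002,-.008,.075,.087])
def pr(v,mode):
    b=v[0];b2=v[1] if mode=="b2" else b
    if mode=="k":step.MGL=.64+v[1]
    x,_=sim([.17-.0008,0,b],p1,z);o=[x[0]];x[2]=b2;x,_=sim(x,[p1[-1]],[],.05);o.append(x[0]);x,_=sim(x,[p1[-1]],[],.05)
    x,_=sim(x,p2,z);o.append(x[0]);x,_=sim(x,[p2[-1]],[],.05);o.append(x[0]);x,_=sim(x,[p2[-1]],[],.05);step.MGL=.64;return np.array(o),x
for m,n in(("b",1),("b2",2),("k",2)):
    r=least_squares(lambda v:pr(v,m)[0]-meas,np.zeros(n),x_scale=.01,diff_step=1e-4);print(m,r.x,pr(r.x,m))
E
python3 fit.py
```

```text
b [0.001] (array([ 0.0006, -0.0054,  0.0751,  0.086 ]), array([0.0974, 0.2322, 0.001 ]))
b2 [0.0007 0.0017] (array([-0.0018, -0.0082,  0.0753,  0.0868]), array([0.0988, 0.2466, 0.0017]))
k [ 0.0015 -0.0055] (array([-0.0019, -0.0081,  0.0755,  0.0866]), array([0.0981, 0.2347, 0.0015]))
```

Call:
carry_out --pt "0 0 0 -0.03 0 0" --pt "0 0 0 -0.006 0 0" --pt "0 0 0 0.008 0 0" --pt "0 0 0 0.013 0 0" --pt "0 0 0 0.011 0 0" --pt "0 0 0 0.006 0 0" --pt "0 0 0 0.002 0 0" --pt "0 0 0 -0.001 0 0"

```text
time_s: 6.03
eef_pos: [0.5044, -0.2415, 0.1175]
tcp_rot: [[0.999, 0.05, -0.0], [0.05, -0.999, 0.005], [0.0, -0.005, -1.0]]
wrist_force: [-0.2, 0.5, -7.4]
grip_width: 0.0387
finger_force: 111.7
```

```bash
DW=2 python3 step.py
```

```text
t 6.03 pred -0.002 meas [0.0257 0.0259 0.0285] est phi 0.031 w 0.070 b 0.0020 roll 0.0051
pos [ 0.5044 -0.2411  0.1175] yaw 0.0507 origin [ 0.6492 -0.2337] plan phi [0.036 0.035 0.03  0.023 0.016 0.01  0.006 0.003] end roll -0.000
[[0.0, 0.0, 0.0, -0.012, 0.0, 0.0], [0.0, 0.0, 0.0, -0.003, 0.0, 0.0], [0.0, 0.0, 0.0, 0.002, 0.0, 0.0], [0.0, 0.0, 0.0, 0.004, 0.0, 0.0], [0.0, 0.0, 0.0, 0.003, 0.0, 0.0], [0.0, 0.0, 0.0, 0.003, 0.0, 0.0], [0.0, 0.0, 0.0, 0.0, 0.0, 0.0], [0.0, 0.0, 0.0, 0.0, 0.0, 0.0]]
```

Call:
carry_out --pt "0 0 0 -0.012 0 0" --pt "0 0 0 -0.003 0 0" --pt "0 0 0 0.002 0 0" --pt "0 0 0 0.004 0 0" --pt "0 0 0 0.003 0 0" --pt "0 0 0 0.003 0 0" --pt "0 0 0 0 0 0" --pt "0 0 0 0 0 0"

```text
time_s: 6.85
eef_pos: [0.5044, -0.2413, 0.1175]
tcp_rot: [[0.999, 0.05, 0.0], [0.05, -0.999, 0.0], [0.0, -0.0, -1.0]]
wrist_force: [-0.1, 0.2, -7.0]
grip_width: 0.039
finger_force: 111.7
```

```bash
DW=2 python3 step.py
```

```text
t 6.85 pred 0.002 meas [-0.0013 -0.0021 -0.0027] est phi -0.003 w -0.005 b 0.0020 roll 0.0000
pos [ 0.5044 -0.2411  0.1175] yaw 0.0506 origin [ 0.6492 -0.2338] plan phi [-0.003 -0.003 -0.002 -0.001  0.     0.001  0.002  0.003] end roll -0.002
[[0.0, 0.0, 0.0, 0.0, 0.0, 0.0], [0.0, 0.0, 0.0, 0.0, 0.0, 0.0], [0.0, 0.0, 0.0, -0.001, 0.0, 0.0], [0.0, 0.0, 0.0, 0.0, 0.0, 0.0], [0.0, 0.0, 0.0, 0.0, 0.0, 0.0], [0.0, 0.0, 0.0, 0.0, 0.0, 0.0], [0.0, 0.0, 0.0, 0.0, 0.0, 0.0], [0.0, 0.0, 0.0, 0.0, 0.0, 0.0]]
```

Call:
carry_out --pt "0 0 0 0 0 0" --pt "0 0 0 0 0 0" --pt "0 0 0 -0.001 0 0" --pt "0 0 0 0 0 0" --pt "0 0 0 0 0 0" --pt "0 0 0 0 0 0" --pt "0 0 0 0 0 0" --pt "0 0 0 0 0 0"

```text
time_s: 7.67
eef_pos: [0.5044, -0.2411, 0.1175]
tcp_rot: [[0.999, 0.051, 0.0], [0.051, -0.999, -0.002], [-0.0, 0.002, -1.0]]
wrist_force: [0.1, -0.1, -7.6]
grip_width: 0.0391
finger_force: 111.7
```

```bash
DW=2 python3 step.py -0.02
```

```text
t 7.67 pred 0.003 meas [-0.0186 -0.0217 -0.0259] est phi -0.029 w -0.066 b 0.0012 roll -0.0015
pos [ 0.5044 -0.2411  0.1175] yaw 0.0506 origin [ 0.6492 -0.2338] plan phi [-0.032 -0.032 -0.027 -0.02  -0.014 -0.009 -0.005 -0.004] end roll -0.003
[[-0.04, 0.0, 0.0, 0.008, 0.0, 0.0], [-0.08, 0.0, 0.0, 0.002, 0.0, 0.0], [-0.12, 0.0, 0.0, -0.002, 0.0, 0.0], [-0.16, 0.0, 0.0, -0.004, 0.0, 0.0], [-0.16, 0.0, 0.0, -0.003, 0.0, 0.0], [-0.12, 0.0, 0.0, -0.002, 0.0, 0.0], [-0.08, 0.0, 0.0, 0.0, 0.0, 0.0], [-0.04, 0.0, 0.0, 0.0, 0.0, 0.0]]
```

Call:
carry_out --pt "-0.04 0 0 0.008 0 0" --pt "-0.08 0 0 0.002 0 0" --pt "-0.12 0 0 -0.002 0 0" --pt "-0.16 0 0 -0.004 0 0" --pt "-0.16 0 0 -0.003 0 0" --pt "-0.12 0 0 -0.002 0 0" --pt "-0.08 0 0 0 0 0" --pt "-0.04 0 0 0 0 0"

```text
time_s: 8.48
eef_pos: [0.4841, -0.2421, 0.1176]
tcp_rot: [[0.999, 0.051, 0.0], [0.051, -0.999, -0.003], [-0.0, 0.003, -1.0]]
wrist_force: [-0.1, -0.3, -7.1]
grip_width: 0.0392
finger_force: 111.7
```

```bash
DW=2 python3 step.py -0.03
```

```text
t 8.48 pred -0.003 meas [-0.0082 -0.0086 -0.0107] est phi -0.012 w -0.032 b 0.0010 roll -0.0031
pos [ 0.4845 -0.2422  0.1176] yaw 0.0506 origin [ 0.6293 -0.2348] plan phi [-0.014 -0.013 -0.011 -0.008 -0.005 -0.002 -0.001  0.001] end roll -0.002
[[-0.06, 0.0, 0.0, 0.005, 0.0, 0.0], [-0.12, 0.0, 0.0, 0.001, 0.0, 0.0], [-0.18, 0.0, 0.0, -0.001, 0.0, 0.0], [-0.24, 0.0, 0.0, -0.002, 0.0, 0.0], [-0.24, 0.0, 0.0, -0.001, 0.0, 0.0], [-0.18, 0.0, 0.0, -0.001, 0.0, 0.0], [-0.12, 0.0, 0.0, 0.0, 0.0, 0.0], [-0.06, 0.0, 0.0, 0.0, 0.0, 0.0]]
```

Call:
carry_out --pt "-0.06 0 0 0.005 0 0" --pt "-0.12 0 0 0.001 0 0" --pt "-0.18 0 0 -0.001 0 0" --pt "-0.24 0 0 -0.002 0 0" --pt "-0.24 0 0 -0.001 0 0" --pt "-0.18 0 0 -0.001 0 0" --pt "-0.12 0 0 0 0 0" --pt "-0.06 0 0 0 0 0"

```text
time_s: 9.3
eef_pos: [0.454, -0.2437, 0.1176]
tcp_rot: [[0.999, 0.05, 0.0], [0.05, -0.999, -0.002], [-0.0, 0.002, -1.0]]
wrist_force: [-0.5, 0.1, -7.1]
grip_width: 0.0386
finger_force: 111.7
```

```bash
DW=2 python3 step.py -0.03
```

```text
t 9.30 pred 0.001 meas [-0.0058 -0.006  -0.0066] est phi -0.007 w -0.014 b 0.0008 roll -0.0016
pos [ 0.4545 -0.2437  0.1176] yaw 0.0505 origin [ 0.5994 -0.2364] plan phi [-0.008 -0.008 -0.007 -0.006 -0.004 -0.003 -0.003 -0.003] end roll -0.002
[[-0.06, 0.0, 0.0, 0.002, 0.0, 0.0], [-0.12, 0.0, 0.0, 0.001, 0.0, 0.0], [-0.18, 0.0, 0.0, -0.001, 0.0, 0.0], [-0.24, 0.0, 0.0, 0.0, 0.0, 0.0], [-0.24, 0.0, 0.0, -0.001, 0.0, 0.0], [-0.18, 0.0, 0.0, -0.001, 0.0, 0.0], [-0.12, 0.0, 0.0, 0.0, 0.0, 0.0], [-0.06, 0.0, 0.0, 0.0, 0.0, 0.0]]
```

Call:
carry_out --pt "-0.06 0 0 0.002 0 0" --pt "-0.12 0 0 0.001 0 0" --pt "-0.18 0 0 -0.001 0 0" --pt "-0.24 0 0 0 0 0" --pt "-0.24 0 0 -0.001 0 0" --pt "-0.18 0 0 -0.001 0 0" --pt "-0.12 0 0 0 0 0" --pt "-0.06 0 0 0 0 0"

```text
time_s: 10.12
eef_pos: [0.424, -0.2452, 0.1176]
tcp_rot: [[0.999, 0.05, 0.0], [0.05, -0.999, -0.002], [0.0, 0.002, -1.0]]
wrist_force: [0.5, -0.2, -7.6]
grip_width: 0.039
finger_force: 111.7
```

```bash
DW=2 python3 step.py -0.02
```

```text
t 10.12 pred -0.003 meas [0.003  0.0028 0.0036] est phi 0.004 w 0.004 b 0.0009 roll -0.0016
pos [ 0.4246 -0.2453  0.1176] yaw 0.0505 origin [ 0.5694 -0.2379] plan phi [0.004 0.003 0.002 0.002 0.001 0.001 0.001 0.002] end roll -0.000
[[-0.04, 0.0, 0.0, -0.001, 0.0, 0.0], [-0.08, 0.0, 0.0, 0.001, 0.0, 0.0], [-0.12, 0.0, 0.0, 0.0, 0.0, 0.0], [-0.16, 0.0, 0.0, 0.0, 0.0, 0.0], [-0.16, 0.0, 0.0, 0.001, 0.0, 0.0], [-0.12, 0.0, 0.0, 0.0, 0.0, 0.0], [-0.08, 0.0, 0.0, 0.0, 0.0, 0.0], [-0.04, 0.0, 0.0, 0.0, 0.0, 0.0]]
```

Call:
carry_out --pt "-0.04 0 0 -0.001 0 0" --pt "-0.08 0 0 0.001 0 0" --pt "-0.12 0 0 0 0 0" --pt "-0.16 0 0 0 0 0" --pt "-0.16 0 0 0.001 0 0" --pt "-0.12 0 0 0 0 0" --pt "-0.08 0 0 0 0 0" --pt "-0.04 0 0 0 0 0"

```text
time_s: 10.93
eef_pos: [0.4042, -0.2462, 0.1176]
tcp_rot: [[0.999, 0.05, 0.0], [0.05, -0.999, -0.0], [0.0, 0.0, -1.0]]
wrist_force: [1.1, 0.0, -7.5]
grip_width: 0.0388
finger_force: 111.7
```

```bash
DW=2 python3 step.py -0.01 0.02
```

```text
t 10.93 pred 0.002 meas [0.0057 0.0071 0.0081] est phi 0.009 w 0.028 b 0.0011 roll -0.0000
pos [ 0.4046 -0.2462  0.1176] yaw 0.0505 origin [ 0.5494 -0.2389] plan phi [0.015 0.019 0.02  0.022 0.021 0.017 0.011 0.006] end roll 0.009
[[-0.02, -0.04, 0.0, -0.012, 0.0, 0.0], [-0.04, -0.08, 0.0, -0.004, 0.0, 0.0], [-0.06, -0.12, 0.0, 0.002, 0.0, 0.0], [-0.08, -0.16, 0.0, 0.006, 0.0, 0.0], [-0.08, -0.16, 0.0, 0.007, 0.0, 0.0], [-0.06, -0.12, 0.0, 0.006, 0.0, 0.0], [-0.04, -0.08, 0.0, 0.002, 0.0, 0.0], [-0.02, -0.04, 0.0, -0.001, 0.0, 0.0]]
```

Call:
carry_out --pt "-0.02 -0.04 0 -0.012 0 0" --pt "-0.04 -0.08 0 -0.004 0 0" --pt "-0.06 -0.12 0 0.002 0 0" --pt "-0.08 -0.16 0 0.006 0 0" --pt "-0.08 -0.16 0 0.007 0 0" --pt "-0.06 -0.12 0 0.006 0 0" --pt "-0.04 -0.08 0 0.002 0 0" --pt "-0.02 -0.04 0 -0.001 0 0"

```text
time_s: 11.75
eef_pos: [0.3934, -0.2266, 0.1173]
tcp_rot: [[0.999, 0.05, -0.0], [0.05, -0.999, 0.01], [0.0, -0.01, -1.0]]
wrist_force: [-0.1, 0.0, -7.4]
grip_width: 0.0387
finger_force: 111.7
```

```bash
DW=2 python3 step.py -0.005 0.035
```

```text
t 11.75 pred 0.006 meas [0.0125 0.0088 0.008 ] est phi 0.008 w 0.020 b 0.0013 roll 0.0098
pos [ 0.3936 -0.2267  0.1173] yaw 0.0506 origin [ 0.5384 -0.2194] plan phi [0.017 0.024 0.028 0.033 0.034 0.027 0.019 0.009] end roll 0.017
[[-0.01, -0.07, 0.0, -0.023, 0.0, 0.0], [-0.02, -0.14, 0.0, -0.008, 0.0, 0.0], [-0.03, -0.21, 0.0, 0.003, 0.0, 0.0], [-0.04, -0.28, 0.0, 0.009, 0.0, 0.0], [-0.04, -0.28, 0.0, 0.012, 0.0, 0.0], [-0.03, -0.21, 0.0, 0.009, 0.0, 0.0], [-0.02, -0.14, 0.0, 0.005, 0.0, 0.0], [-0.01, -0.07, 0.0, -0.002, 0.0, 0.0]]
```

Call:
carry_out --pt "-0.01 -0.07 0 -0.023 0 0" --pt "-0.02 -0.14 0 -0.008 0 0" --pt "-0.03 -0.21 0 0.003 0 0" --pt "-0.04 -0.28 0 0.009 0 0" --pt "-0.04 -0.28 0 0.012 0 0" --pt "-0.03 -0.21 0 0.009 0 0" --pt "-0.02 -0.14 0 0.005 0 0" --pt "-0.01 -0.07 0 -0.002 0 0"

```text
time_s: 12.57
eef_pos: [0.3867, -0.1918, 0.1167]
tcp_rot: [[0.999, 0.05, -0.001], [0.05, -0.999, 0.018], [0.0, -0.018, -1.0]]
wrist_force: [-0.2, 0.4, -7.2]
grip_width: 0.039
finger_force: 111.7
```

```bash
DW=2 python3 step.py -0.005 0.045
```

```text
t 12.57 pred 0.009 meas [0.0153 0.0118 0.0064] est phi 0.007 w 0.027 b 0.0016 roll 0.0181
pos [ 0.3868 -0.192   0.1168] yaw 0.0508 origin [ 0.5316 -0.1847] plan phi [0.019 0.03  0.035 0.042 0.043 0.034 0.023 0.01 ] end roll 0.023
[[-0.01, -0.09, 0.0, -0.031, 0.0, 0.0], [-0.02, -0.18, 0.0, -0.012, 0.0, 0.0], [-0.03, -0.27, 0.0, 0.003, 0.0, 0.0], [-0.04, -0.36, 0.0, 0.012, 0.0, 0.0], [-0.04, -0.36, 0.0, 0.015, 0.0, 0.0], [-0.03, -0.27, 0.0, 0.013, 0.0, 0.0], [-0.02, -0.18, 0.0, 0.005, 0.0, 0.0], [-0.01, -0.09, 0.0, -0.001, 0.0, 0.0]]
```

Call:
carry_out --pt "-0.01 -0.09 0 -0.031 0 0" --pt "-0.02 -0.18 0 -0.012 0 0" --pt "-0.03 -0.27 0 0.003 0 0" --pt "-0.04 -0.36 0 0.012 0 0" --pt "-0.04 -0.36 0 0.015 0 0" --pt "-0.03 -0.27 0 0.013 0 0" --pt "-0.02 -0.18 0 0.005 0 0" --pt "-0.01 -0.09 0 -0.001 0 0"

```text
time_s: 13.38
eef_pos: [0.3795, -0.1471, 0.1158]
tcp_rot: [[0.999, 0.05, -0.001], [0.05, -0.998, 0.024], [0.0, -0.024, -1.0]]
wrist_force: [0.3, 0.1, -6.9]
grip_width: 0.039
finger_force: 111.9
```

```bash
DW=2 python3 step.py -0.005 0.05 0 -0.02
```

```text
t 13.38 pred 0.009 meas [ 0.0103 -0.0025 -0.0057] est phi -0.008 w -0.000 b 0.0017 roll 0.0245
pos [ 0.3796 -0.1474  0.1158] yaw 0.0508 origin [ 0.5244 -0.14  ] plan phi [0.004 0.017 0.026 0.037 0.042 0.036 0.026 0.014] end roll 0.023
[[-0.01, -0.1, 0.0, -0.03, 0.0, 0.001], [-0.02, -0.2, 0.0, -0.014, 0.0, 0.001], [-0.03, -0.3, 0.0, 0.002, 0.0, 0.002], [-0.04, -0.4, 0.0, 0.011, 0.0, 0.003], [-0.04, -0.4, 0.0, 0.014, 0.0, 0.003], [-0.03, -0.3, 0.0, 0.012, 0.0, 0.002], [-0.02, -0.2, 0.0, 0.006, 0.0, 0.001], [-0.01, -0.1, 0.0, -0.001, 0.0, 0.001]]
```

Call:
carry_out --pt "-0.01 -0.1 0 -0.03 0 0.001" --pt "-0.02 -0.2 0 -0.014 0 0.001" --pt "-0.03 -0.3 0 0.002 0 0.002" --pt "-0.04 -0.4 0 0.011 0 0.003" --pt "-0.04 -0.4 0 0.014 0 0.003" --pt "-0.03 -0.3 0 0.012 0 0.002" --pt "-0.02 -0.2 0 0.006 0 0.001" --pt "-0.01 -0.1 0 -0.001 0 0.001"

```text
time_s: 14.2
eef_pos: [0.3724, -0.0972, 0.1148]
tcp_rot: [[1.0, 0.028, -0.0], [0.028, -0.999, 0.025], [0.0, -0.025, -1.0]]
wrist_force: [-0.2, 0.0, -7.2]
grip_width: 0.0388
finger_force: 111.9
```

```bash
DW=2 python3 step.py -0.005 0.05 0 -0.02
```

```text
t 14.20 pred 0.011 meas [ 0.01   -0.0008 -0.0061] est phi -0.008 w 0.001 b 0.0017 roll 0.0249
pos [ 0.3726 -0.0976  0.1148] yaw 0.0289 origin [ 0.5175 -0.0934] plan phi [0.004 0.017 0.026 0.035 0.04  0.033 0.023 0.01 ] end roll 0.023
[[-0.01, -0.1, 0.0, -0.031, 0.0, 0.001], [-0.02, -0.2, 0.0, -0.013, 0.0, 0.001], [-0.03, -0.3, 0.0, 0.001, 0.0, 0.002], [-0.04, -0.4, 0.0, 0.012, 0.0, 0.003], [-0.04, -0.4, 0.0, 0.014, 0.0, 0.003], [-0.03, -0.3, 0.0, 0.012, 0.0, 0.002], [-0.02, -0.2, 0.0, 0.006, 0.0, 0.001], [-0.01, -0.1, 0.0, -0.001, 0.0, 0.001]]
```

Call:
carry_out --pt "-0.01 -0.1 0 -0.031 0 0.001" --pt "-0.02 -0.2 0 -0.013 0 0.001" --pt "-0.03 -0.3 0 0.001 0 0.002" --pt "-0.04 -0.4 0 0.012 0 0.003" --pt "-0.04 -0.4 0 0.014 0 0.003" --pt "-0.03 -0.3 0 0.012 0 0.002" --pt "-0.02 -0.2 0 0.006 0 0.001" --pt "-0.01 -0.1 0 -0.001 0 0.001"

```text
time_s: 15.02
eef_pos: [0.3665, -0.0474, 0.1138]
tcp_rot: [[1.0, 0.006, 0.001], [0.006, -1.0, 0.024], [0.001, -0.024, -1.0]]
wrist_force: [-0.0, -0.8, -6.3]
grip_width: 0.0392
finger_force: 111.9
```

```bash
DW=2 python3 step.py -0.005 0.05 0 -0.02
```

```text
t 15.02 pred 0.007 meas [-0.003  -0.0165 -0.0243] est phi -0.028 w -0.051 b 0.0014 roll 0.0244
pos [ 0.3666 -0.0478  0.1139] yaw 0.0070 origin [ 0.5116 -0.0468] plan phi [-0.019 -0.006  0.007  0.023  0.032  0.03   0.023  0.013] end roll 0.022
[[-0.01, -0.1, 0.0, -0.024, 0.0, 0.001], [-0.02, -0.2, 0.0, -0.012, 0.0, 0.001], [-0.03, -0.3, 0.0, -0.001, 0.0, 0.002], [-0.04, -0.4, 0.0, 0.009, 0.0, 0.003], [-0.04, -0.4, 0.0, 0.012, 0.0, 0.003], [-0.03, -0.3, 0.0, 0.011, 0.0, 0.002], [-0.02, -0.2, 0.0, 0.006, 0.0, 0.001], [-0.01, -0.1, 0.0, -0.002, 0.0, 0.001]]
```

Call:
carry_out --pt "-0.01 -0.1 0 -0.024 0 0.001" --pt "-0.02 -0.2 0 -0.012 0 0.001" --pt "-0.03 -0.3 0 -0.001 0 0.002" --pt "-0.04 -0.4 0 0.009 0 0.003" --pt "-0.04 -0.4 0 0.012 0 0.003" --pt "-0.03 -0.3 0 0.011 0 0.002" --pt "-0.02 -0.2 0 0.006 0 0.001" --pt "-0.01 -0.1 0 -0.002 0 0.001"

```text
time_s: 15.83
eef_pos: [0.3616, 0.0026, 0.1131]
tcp_rot: [[1.0, -0.016, 0.001], [-0.016, -1.0, 0.023], [0.001, -0.023, -1.0]]
wrist_force: [0.5, 0.4, -7.6]
grip_width: 0.039
finger_force: 111.9
```

```bash
DW=2 python3 step.py -0.015 0.05 0 -0.02
```

```text
t 15.83 pred 0.010 meas [ 0.0024 -0.0059 -0.0152] est phi -0.017 w -0.028 b 0.0012 roll 0.0228
pos [0.3616 0.0022 0.1131] yaw -0.0150 origin [0.5066 0.    ] plan phi [-0.007  0.005  0.016  0.028  0.035  0.03   0.021  0.009] end roll 0.023
[[-0.03, -0.1, 0.0, -0.027, 0.0, 0.001], [-0.06, -0.2, 0.0, -0.012, 0.0, 0.001], [-0.09, -0.3, 0.0, 0.001, 0.0, 0.002], [-0.12, -0.4, 0.0, 0.01, 0.0, 0.003], [-0.12, -0.4, 0.0, 0.013, 0.0, 0.003], [-0.09, -0.3, 0.0, 0.011, 0.0, 0.002], [-0.06, -0.2, 0.0, 0.006, 0.0, 0.001], [-0.03, -0.1, 0.0, -0.001, 0.0, 0.001]]
```

Call:
carry_out --pt "-0.03 -0.1 0 -0.027 0 0.001" --pt "-0.06 -0.2 0 -0.012 0 0.001" --pt "-0.09 -0.3 0 0.001 0 0.002" --pt "-0.12 -0.4 0 0.01 0 0.003" --pt "-0.12 -0.4 0 0.013 0 0.003" --pt "-0.09 -0.3 0 0.011 0 0.002" --pt "-0.06 -0.2 0 0.006 0 0.001" --pt "-0.03 -0.1 0 -0.001 0 0.001"

```text
time_s: 16.65
eef_pos: [0.3476, 0.0531, 0.1123]
tcp_rot: [[0.999, -0.037, 0.002], [-0.037, -0.999, 0.025], [0.001, -0.025, -1.0]]
wrist_force: [-0.2, 0.1, -7.5]
grip_width: 0.0391
finger_force: 111.9
```

```bash
DW=2 python3 step.py -0.035 0.045 0 -0.02
```

```text
t 16.65 pred 0.007 meas [ 0.0095  0.0012 -0.0062] est phi -0.007 w 0.003 b 0.0012 roll 0.0249
pos [0.3479 0.0526 0.1123] yaw -0.0369 origin [0.4928 0.0473] plan phi [0.004 0.016 0.025 0.034 0.038 0.032 0.023 0.012] end roll 0.020
[[-0.07, -0.09, 0.0, -0.028, 0.0, 0.001], [-0.14, -0.18, 0.0, -0.013, 0.0, 0.001], [-0.21, -0.27, 0.0, 0.001, 0.0, 0.002], [-0.28, -0.36, 0.0, 0.01, 0.0, 0.003], [-0.28, -0.36, 0.0, 0.013, 0.0, 0.003], [-0.21, -0.27, 0.0, 0.011, 0.0, 0.002], [-0.14, -0.18, 0.0, 0.006, 0.0, 0.001], [-0.07, -0.09, 0.0, -0.002, 0.0, 0.001]]
```

Call:
carry_out --pt "-0.07 -0.09 0 -0.028 0 0.001" --pt "-0.14 -0.18 0 -0.013 0 0.001" --pt "-0.21 -0.27 0 0.001 0 0.002" --pt "-0.28 -0.36 0 0.01 0 0.003" --pt "-0.28 -0.36 0 0.013 0 0.003" --pt "-0.21 -0.27 0 0.011 0 0.002" --pt "-0.14 -0.18 0 0.006 0 0.001" --pt "-0.07 -0.09 0 -0.002 0 0.001"

```text
time_s: 17.47
eef_pos: [0.3143, 0.0995, 0.1114]
tcp_rot: [[0.998, -0.059, 0.002], [-0.06, -0.998, 0.022], [0.001, -0.022, -1.0]]
wrist_force: [0.3, -0.1, -7.0]
grip_width: 0.039
finger_force: 111.9
```

```bash
DW=2 python3 step.py -0.035 0.045 0 -0.02
```

```text
t 17.47 pred 0.008 meas [ 0.01    0.0021 -0.0042] est phi -0.005 w -0.001 b 0.0013 roll 0.0217
pos [0.3151 0.0992 0.1115] yaw -0.0589 origin [0.4598 0.0907] plan phi [0.006 0.017 0.025 0.033 0.037 0.031 0.021 0.01 ] end roll 0.020
[[-0.07, -0.09, 0.0, -0.027, 0.0, 0.001], [-0.14, -0.18, 0.0, -0.012, 0.0, 0.001], [-0.21, -0.27, 0.0, 0.001, 0.0, 0.002], [-0.28, -0.36, 0.0, 0.01, 0.0, 0.003], [-0.28, -0.36, 0.0, 0.013, 0.0, 0.003], [-0.21, -0.27, 0.0, 0.011, 0.0, 0.002], [-0.14, -0.18, 0.0, 0.006, 0.0, 0.001], [-0.07, -0.09, 0.0, -0.002, 0.0, 0.001]]
```

Call:
carry_out --pt "-0.07 -0.09 0 -0.027 0 0.001" --pt "-0.14 -0.18 0 -0.012 0 0.001" --pt "-0.21 -0.27 0 0.001 0 0.002" --pt "-0.28 -0.36 0 0.01 0 0.003" --pt "-0.28 -0.36 0 0.013 0 0.003" --pt "-0.21 -0.27 0 0.011 0 0.002" --pt "-0.14 -0.18 0 0.006 0 0.001" --pt "-0.07 -0.09 0 -0.002 0 0.001"

```text
time_s: 18.28
eef_pos: [0.2825, 0.1468, 0.1106]
tcp_rot: [[0.997, -0.081, 0.003], [-0.081, -0.996, 0.022], [0.001, -0.022, -1.0]]
wrist_force: [-0.6, 0.5, -7.8]
grip_width: 0.0389
finger_force: 111.9
```

```bash
DW=2 python3 step.py -0.005 0.05 0 -0.02
```

```text
t 18.28 pred 0.007 meas [ 0.012   0.0013 -0.0031] est phi -0.005 w -0.003 b 0.0014 roll 0.0217
pos [0.2833 0.1465 0.1107] yaw -0.0809 origin [0.4278 0.1348] plan phi [0.007 0.018 0.027 0.036 0.041 0.034 0.024 0.012] end roll 0.024
[[-0.01, -0.1, 0.0, -0.03, 0.0, 0.001], [-0.02, -0.2, 0.0, -0.012, 0.0, 0.001], [-0.03, -0.3, 0.0, 0.002, 0.0, 0.002], [-0.04, -0.4, 0.0, 0.011, 0.0, 0.003], [-0.04, -0.4, 0.0, 0.014, 0.0, 0.003], [-0.03, -0.3, 0.0, 0.012, 0.0, 0.002], [-0.02, -0.2, 0.0, 0.006, 0.0, 0.001], [-0.01, -0.1, 0.0, -0.001, 0.0, 0.001]]
```

Call:
carry_out --pt "-0.01 -0.1 0 -0.03 0 0.001" --pt "-0.02 -0.2 0 -0.012 0 0.001" --pt "-0.03 -0.3 0 0.002 0 0.002" --pt "-0.04 -0.4 0 0.011 0 0.003" --pt "-0.04 -0.4 0 0.014 0 0.003" --pt "-0.03 -0.3 0 0.012 0 0.002" --pt "-0.02 -0.2 0 0.006 0 0.001" --pt "-0.01 -0.1 0 -0.001 0 0.001"

```text
time_s: 19.1
eef_pos: [0.2827, 0.1971, 0.1096]
tcp_rot: [[0.995, -0.103, 0.004], [-0.103, -0.994, 0.025], [0.002, -0.025, -1.0]]
wrist_force: [-0.2, 0.3, -7.1]
grip_width: 0.039
finger_force: 111.9
```

```bash
DW=2 python3 step.py -0.005 0.05 0 -0.02
```

```text
t 19.10 pred 0.009 meas [ 0.0049 -0.0058 -0.0131] est phi -0.015 w -0.018 b 0.0013 roll 0.0250
pos [0.2827 0.1967 0.1096] yaw -0.1030 origin [0.4269 0.1818] plan phi [-0.004  0.009  0.02   0.032  0.039  0.035  0.026  0.015] end roll 0.024
[[-0.01, -0.1, 0.0, -0.028, 0.0, 0.001], [-0.02, -0.2, 0.0, -0.013, 0.0, 0.001], [-0.03, -0.3, 0.0, 0.001, 0.0, 0.002], [-0.04, -0.4, 0.0, 0.01, 0.0, 0.003], [-0.04, -0.4, 0.0, 0.013, 0.0, 0.003], [-0.03, -0.3, 0.0, 0.012, 0.0, 0.002], [-0.02, -0.2, 0.0, 0.006, 0.0, 0.001], [-0.01, -0.1, 0.0, -0.001, 0.0, 0.001]]
```

Call:
carry_out --pt "-0.01 -0.1 0 -0.028 0 0.001" --pt "-0.02 -0.2 0 -0.013 0 0.001" --pt "-0.03 -0.3 0 0.001 0 0.002" --pt "-0.04 -0.4 0 0.01 0 0.003" --pt "-0.04 -0.4 0 0.013 0 0.003" --pt "-0.03 -0.3 0 0.012 0 0.002" --pt "-0.02 -0.2 0 0.006 0 0.001" --pt "-0.01 -0.1 0 -0.001 0 0.001"

```text
time_s: 19.92
eef_pos: [0.2833, 0.2472, 0.1088]
tcp_rot: [[0.992, -0.125, 0.005], [-0.125, -0.992, 0.024], [0.002, -0.025, -1.0]]
wrist_force: [0.8, 0.6, -7.6]
grip_width: 0.0387
finger_force: 111.9
```

```bash
DW=2 python3 step.py 0 0.03 -0.015 -0.01; python3 - <<'E'
from geo import *
np.set_printoptions(precision=4,suppress=True)
def edge(n,a,b,z,f,off,sk=399):   # crop coords -> refine edge by strongest grey step across the line, world line
    g=cv2.cvtColor(cv2.imread(f"pics/{n}0.png"),cv2.COLOR_BGR2GRAY).astype(np.float32)
    k=sk if n=="scene" else 0
    A,B=[np.array([(q[0]-k+.5)/f+off[0]-.5,(q[1]+.5)/f+off[1]-.5]) for q in(a,b)]
    d=(B-A)/np.linalg.norm(B-A);m=np.array([-d[1],d[0]]);t=np.linspace(-2.2,2.2,45);pts=[]
    for s in np.linspace(.1,.9,17):
        c=A+(B-A)*s;P_=(c+t[:,None]*m).astype(np.float32)
        v=cv2.remap(g,P_[None,:,0],P_[None,:,1],cv2.INTER_LINEAR)[0];e=np.abs(np.gradient(cv2.GaussianBlur(v[:,None],(1,9),0)[:,0]))
        pts.append(c+t[e.argmax()]*m)
    X=np.array([onz(n,q,z)[:2] for q in pts]);vx,vy,x,y=cv2.fitLine(X.astype(np.float32),cv2.DIST_HUBER,0,.002,.001).ravel()
    if vx<0:vx,vy=-vx,-vy
    r=np.abs((X-[x,y])@[-vy,vx]).mean();return np.arctan2(vy,vx),x,y,r
T=(4.2,(170,150));S=(4.2,(365,165))
E_={"tL":edge("top",(121,83),(97,230),.19,*T),"tR":edge("top",(289,105),(260,255),.19,*T),"tLo":edge("top",(103,80),(75,232),.19,*T),"tRo":edge("top",(302,108),(272,258),.19,*T),
"sR":edge("scene",(484,57),(501,160),.19,*S) ,"sRi":edge("scene",(494,60),(501,160),.19,*S),"sLi":edge("scene",(662,60),(673,163),.19,*S),"sLo":edge("scene",(683,40),(691,162),.19,*S)}
for k,(a,x,y,r) in E_.items():
    print(k,"yaw %.3f  y at x=.60: %.4f  at .66: %.4f  resid %.4f"%(a,y+(.60-x)*np.tan(a),y+(.66-x)*np.tan(a),r))
E
```

```text
t 19.92 pred 0.012 meas [ 0.0046 -0.0067 -0.0136] est phi -0.016 w -0.020 b 0.0011 roll 0.0248
pos [0.2833 0.2468 0.1087] yaw -0.1250 origin [0.4272 0.2287] plan phi [-0.009  0.     0.008  0.017  0.021  0.018  0.012  0.004] end roll 0.014
[[0.0, -0.06, 0.03, -0.02, 0.0, 0.0], [0.0, -0.12, 0.06, -0.01, 0.0, 0.001], [0.0, -0.18, 0.09, 0.0, 0.0, 0.001], [0.0, -0.24, 0.12, 0.005, 0.0, 0.001], [0.0, -0.24, 0.12, 0.008, 0.0, 0.001], [0.0, -0.18, 0.09, 0.007, 0.0, 0.001], [0.0, -0.12, 0.06, 0.004, 0.0, 0.001], [0.0, -0.06, 0.03, 0.0, 0.0, 0.0]]
tL yaw -0.111  y at x=.60: 0.3205  at .66: 0.3138  resid 0.0004
tR yaw -0.141  y at x=.60: 0.2042  at .66: 0.1957  resid 0.0008
tLo yaw -0.010  y at x=.60: 0.3240  at .66: 0.3234  resid 0.0015
tRo yaw -0.145  y at x=.60: 0.1926  at .66: 0.1838  resid 0.0007
sR yaw 0.001  y at x=.60: 0.1932  at .66: 0.1932  resid 0.0024
sRi yaw -0.139  y at x=.60: 0.2009  at .66: 0.1925  resid 0.0012
sLi yaw -0.148  y at x=.60: 0.3199  at .66: 0.3109  resid 0.0006
sLo yaw -0.188  y at x=.60: 0.3333  at .66: 0.3219  resid 0.0026
```

Call:
carry_out --pt "0 -0.06 0.03 -0.02 0 0" --pt "0 -0.12 0.06 -0.01 0 0.001" --pt "0 -0.18 0.09 0 0 0.001" --pt "0 -0.24 0.12 0.005 0 0.001" --pt "0 -0.24 0.12 0.008 0 0.001" --pt "0 -0.18 0.09 0.007 0 0.001" --pt "0 -0.12 0.06 0.004 0 0.001" --pt "0 -0.06 0.03 0 0 0"

```text
time_s: 20.73
eef_pos: [0.2872, 0.2766, 0.0932]
tcp_rot: [[0.991, -0.134, 0.004], [-0.134, -0.991, 0.014], [0.002, -0.015, -1.0]]
wrist_force: [0.1, -0.0, -7.2]
grip_width: 0.0385
finger_force: 111.9
```

```bash
DW=2 python3 step.py 0 0.024 -0.02 -0.003
```

```text
t 20.73 pred 0.003 meas [ 0.002  -0.0067 -0.0101] est phi -0.012 w -0.020 b 0.0010 roll 0.0148
pos [0.2872 0.2764 0.0935] yaw -0.1346 origin [0.4309 0.257 ] plan phi [-0.007 -0.     0.006  0.013  0.017  0.016  0.012  0.007] end roll 0.011
[[0.0, -0.048, 0.04, -0.014, 0.0, 0.0], [0.0, -0.096, 0.08, -0.007, 0.0, 0.0], [0.0, -0.144, 0.12, 0.0, 0.0, 0.0], [0.0, -0.192, 0.16, 0.004, 0.0, 0.0], [0.0, -0.192, 0.16, 0.007, 0.0, 0.0], [0.0, -0.144, 0.12, 0.006, 0.0, 0.0], [0.0, -0.096, 0.08, 0.003, 0.0, 0.0], [0.0, -0.048, 0.04, -0.001, 0.0, 0.0]]
```

Call:
carry_out --pt "0 -0.048 0.04 -0.014 0 0" --pt "0 -0.096 0.08 -0.007 0 0" --pt "0 -0.144 0.12 0 0 0" --pt "0 -0.192 0.16 0.004 0 0" --pt "0 -0.192 0.16 0.007 0 0" --pt "0 -0.144 0.12 0.006 0 0" --pt "0 -0.096 0.08 0.003 0 0" --pt "0 -0.048 0.04 -0.001 0 0"

```text
time_s: 21.55
eef_pos: [0.2904, 0.3002, 0.0729]
tcp_rot: [[0.991, -0.134, 0.004], [-0.134, -0.991, 0.011], [0.002, -0.011, -1.0]]
wrist_force: [-0.9, -0.5, -7.3]
grip_width: 0.0388
finger_force: 111.9
```

```bash
DW=2 python3 step.py 0 0.003 -0.018 -0.003; python3 - <<'E'
import cv2
from bench import eyes
E

```

```text
t 21.55 pred 0.008 meas [ 0.0045 -0.0003 -0.0043] est phi -0.005 w -0.010 b 0.0009 roll 0.0113
pos [0.2905 0.3001 0.0733] yaw -0.1346 origin [0.4342 0.2806] plan phi [-0.004 -0.002  0.001  0.003  0.004  0.004  0.004  0.003] end roll 0.000
[[0.0, -0.006, 0.036, -0.005, 0.0, 0.0], [0.0, -0.012, 0.072, -0.003, 0.0, 0.0], [0.0, -0.018, 0.108, -0.001, 0.0, 0.0], [0.0, -0.024, 0.144, 0.0, 0.0, 0.0], [0.0, -0.024, 0.144, 0.001, 0.0, 0.0], [0.0, -0.018, 0.108, 0.0, 0.0, 0.0], [0.0, -0.012, 0.072, 0.001, 0.0, 0.0], [0.0, -0.006, 0.036, 0.0, 0.0, 0.0]]
```

Call:
carry_out --pt "0 -0.006 0.036 -0.005 0 0" --pt "0 -0.012 0.072 -0.003 0 0" --pt "0 -0.018 0.108 -0.001 0 0" --pt "0 -0.024 0.144 0 0 0" --pt "0 -0.024 0.144 0.001 0 0" --pt "0 -0.018 0.108 0 0 0" --pt "0 -0.012 0.072 0.001 0 0" --pt "0 -0.006 0.036 0 0 0"

```text
time_s: 22.37
eef_pos: [0.2908, 0.303, 0.0549]
tcp_rot: [[0.991, -0.134, 0.002], [-0.134, -0.991, -0.0], [0.002, 0.0, -1.0]]
wrist_force: [-0.5, -0.5, -7.5]
grip_width: 0.0389
finger_force: 112.0
```

```bash
sed -i 's/        print("t %.2f/        if zs:cv2.imwrite("pics\/last_%.0f.png"%(s["time_s"]*100),im)\n        print("t %.2f/' step.py; DW=2 python3 step.py 0.04 0 0 -0.003; python3 - <<'E'
import cv2,glob
f=sorted(glob.glob("pics/last_*"))[-1];a=cv2.imread(f)
cv2.imwrite("pics/v1.png",cv2.resize(a[90:270,340:480],None,fx=3.3,fy=3.3,interpolation=cv2.INTER_CUBIC))
E
```

```text
t 22.37 pred 0.004 meas [-0.0027 -0.0053 -0.0066] est phi -0.008 w -0.029 b 0.0007 roll -0.0000
pos [0.2909 0.303  0.0553] yaw -0.1346 origin [0.4346 0.2836] plan phi [-0.01  -0.009 -0.008 -0.006 -0.003 -0.001  0.001  0.002] end roll -0.001
[[0.08, 0.0, 0.0, 0.003, 0.0, 0.0], [0.16, 0.0, 0.0, 0.0, 0.0, 0.0], [0.24, 0.0, 0.0, -0.001, 0.0, 0.0], [0.32, 0.0, 0.0, -0.001, 0.0, 0.0], [0.32, 0.0, 0.0, -0.001, 0.0, 0.0], [0.24, 0.0, 0.0, -0.001, 0.0, 0.0], [0.16, 0.0, 0.0, 0.0, 0.0, 0.0], [0.08, 0.0, 0.0, 0.0, 0.0, 0.0]]
```

View pics/v1.png

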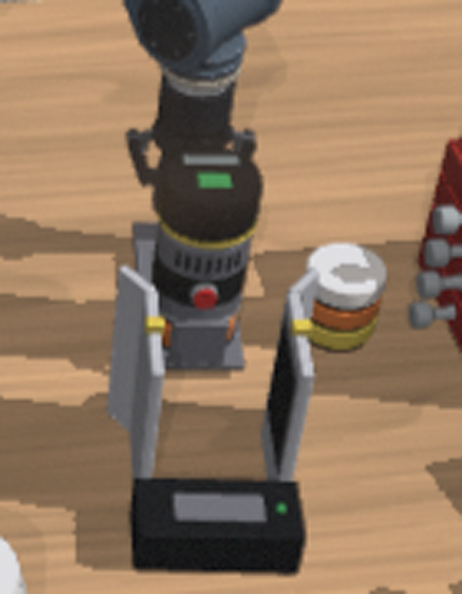

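The polisher is upright in front of the mouth, with its mark at ~(215,180) in the crop and the guides ahead at ~(150,330) and ~(300,330). Going in.

Call:
carry_out --pt "0.08 0 0 0.003 0 0" --pt "0.16 0 0 0 0 0" --pt "0.24 0 0 -0.001 0 0" --pt "0.32 0 0 -0.001 0 0" --pt "0.32 0 0 -0.001 0 0" --pt "0.24 0 0 -0.001 0 0" --pt "0.16 0 0 0 0 0" --pt "0.08 0 0 0 0 0"

```text
time_s: 23.18
eef_pos: [0.3313, 0.2976, 0.0553]
tcp_rot: [[0.991, -0.135, 0.002], [-0.135, -0.991, -0.002], [0.003, 0.001, -1.0]]
wrist_force: [0.9, 0.1, -7.3]
grip_width: 0.0391
finger_force: 112.0
```

```bash
DW=2 python3 step.py 0.035 0.0 0 -0.003; python3 - <<'E'
from geo import *;import glob
# pivot-lateral check: plate nose bottom edge etc. left for the eye
E
```

```text
t 23.18 pred 0.004 meas [-0.0037 -0.0041 -0.004 ] est phi -0.005 w -0.009 b 0.0005 roll -0.0012
pos [0.3305 0.2975 0.0553] yaw -0.1349 origin [0.4742 0.278 ] plan phi [-0.005 -0.005 -0.004 -0.003 -0.001  0.     0.001  0.001] end roll -0.002
[[0.07, 0.0, 0.0, 0.002, 0.0, 0.0], [0.14, 0.0, 0.0, 0.001, 0.0, 0.0], [0.21, 0.0, 0.0, -0.001, 0.0, 0.0], [0.28, 0.0, 0.0, 0.0, 0.0, 0.0], [0.28, 0.0, 0.0, -0.001, 0.0, 0.0], [0.21, 0.0, 0.0, -0.001, 0.0, 0.0], [0.14, 0.0, 0.0, 0.0, 0.0, 0.0], [0.07, 0.0, 0.0, 0.0, 0.0, 0.0]]
```

Call:
carry_out --pt "0.07 0 0 0.002 0 0" --pt "0.14 0 0 0.001 0 0" --pt "0.21 0 0 -0.001 0 0" --pt "0.28 0 0 0 0 0" --pt "0.28 0 0 -0.001 0 0" --pt "0.21 0 0 -0.001 0 0" --pt "0.14 0 0 0 0 0" --pt "0.07 0 0 0 0 0"

```text
time_s: 24.0
eef_pos: [0.3659, 0.2929, 0.0554]
tcp_rot: [[0.991, -0.135, 0.002], [-0.135, -0.991, -0.002], [0.003, 0.001, -1.0]]
wrist_force: [0.3, 0.6, -5.8]
grip_width: 0.0393
finger_force: 112.0
```

```bash
DW=2 python3 step.py 0.035 0.0005 0 -0.005;python3 - <<'E'
import cv2,glob,numpy as np
from bench import eyes
f=sorted(glob.glob("pics/last_*"))[-1];a=cv2.imread(f)
cv2.imwrite("pics/v2.png",cv2.resize(a[120:270,350:450],None,fx=4,fy=4,interpolation=cv2.INTER_CUBIC))
E
```

```text
t 24.00 pred 0.004 meas [-0.007  -0.0084 -0.0094] est phi -0.011 w -0.031 b 0.0002 roll -0.0013
pos [0.3652 0.2929 0.0554] yaw -0.1348 origin [0.5088 0.2734] plan phi [-0.013 -0.013 -0.011 -0.009 -0.006 -0.004 -0.003 -0.003] end roll -0.001
[[0.07, -0.001, 0.0, 0.004, 0.0, 0.0], [0.14, -0.002, 0.0, 0.001, 0.0, 0.0], [0.21, -0.003, 0.0, -0.001, 0.0, 0.0], [0.28, -0.004, 0.0, -0.001, 0.0, 0.001], [0.28, -0.004, 0.0, -0.002, 0.0, 0.001], [0.21, -0.003, 0.0, -0.001, 0.0, 0.0], [0.14, -0.002, 0.0, 0.0, 0.0, 0.0], [0.07, -0.001, 0.0, 0.0, 0.0, 0.0]]
```

View pics/v2.png

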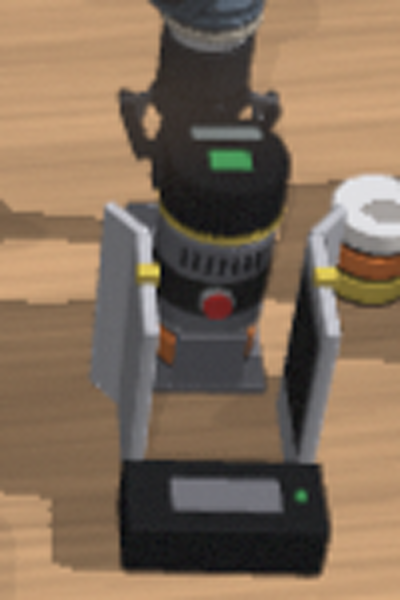

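The nose has reached the guide fronts, with its edge at crop (155–266, 386) and a gap to the right guide near (285,385). I'll check the centring numerically.

```bash
python3 - <<'E'
from geo import *;import glob
np.set_printoptions(precision=4,suppress=True)
c=lambda x,y:((x+.5)/4+350-.5,(y+.5)/4+120-.5)
u=np.array([-np.sin(-.138),np.cos(-.138)]);o=np.array([.603,.261])
for q in((155,381),(266,381),(155,388),(266,388)):
    for z in(.024,):
        X=onz("scene",c(*q),z)[:2];print(q,X,"bay y",(X-o)@u,"bay x",(X-o)@[u[1],-u[0]])
# right guide bottom inner line on worktop z=0
for q in((298,460),(285,385)):
    X=onz("scene",c(*q),0)[:2];print(q,X,"bay y",(X-o)@u,"bay x",(X-o)@[u[1],-u[0]])
f=sorted(glob.glob("pics/last_*"))[-1];a=cv2.imread(f)
v=int(120+378/4);print(v,cv2.cvtColor(a,cv2.COLOR_BGR2GRAY)[v-1:v+3,383:428])
E
```

```text
(155, 381) [0.5561 0.2256] bay y -0.04146545694352096 bay x -0.04155328983771359
(266, 381) [0.5665 0.3141] bay y 0.047543727341613225 bay x -0.043420867597062415
(155, 388) [0.5638 0.224 ] bay y -0.041989110508734225 bay x -0.03370580913619038
(266, 388) [0.5742 0.3122] bay y 0.04670820126303983 bay x -0.03557809064857969
(298, 460) [0.6321 0.3265] bay y 0.06884482910851808 bay x 0.019796103780299095
(285, 385) [0.5504 0.337 ] bay y 0.06799271681658985 bay x -0.06259790613150153
214 [[ 82  87 106 113 120 117  72  72  71  69  66  64  65  63  65  67  65  66
   64  66  64  65  65  65  64  65  64  68  80  76  79  81  83 107 147 148
  145 119  26  25  15  20  22  24  27]
 [ 83  89 108 115 118 113  71  71  71  66  66  64  65  63  65  65  64  66
   64  65  64  64  64  65  64  65  65  70  78  78  80  80  80  82 105 103
  103  85  39  24  19  22  20  23  34]
 [ 86  96 108 115 116  98  73  72  71  73  67  68  68  66  67  67  68  66
   66  66  66  65  66  67  67  66  70  75  81  81  80  83  80  84 104 103
  101  82  49  21  21  21  20  23  37]
 [ 85  96 109 116 115  89  72  74  75  83  70  70  73  70  74  71  75  69
   69  70  72  71  68  71  69  69  75  81  87  88  87  87  85  81 101 103
   98  80  47  25  25  22  24  20  42]]
```

```bash
python3 -c "
import json;D=json.load(open('est.json'));D['rows']=[];json.dump(D,open('est.json','w'))"; RE=1 DW=2 python3 step.py 0.035 0.002 0 -0.004
```

```text
t 24.15 pred -0.011 meas [] est phi -0.011 w -0.031 b 0.0002 roll -0.0015
pos [0.3652 0.2929 0.0554] yaw -0.1348 origin [0.5088 0.2734] plan phi [-0.013 -0.013 -0.011 -0.008 -0.006 -0.005 -0.004 -0.004] end roll 0.000
[[0.07, -0.004, 0.0, 0.003, 0.0, 0.0], [0.14, -0.008, 0.0, 0.001, 0.0, 0.0], [0.21, -0.012, 0.0, -0.001, 0.0, 0.0], [0.28, -0.016, 0.0, -0.001, 0.0, 0.001], [0.28, -0.016, 0.0, -0.001, 0.0, 0.001], [0.21, -0.012, 0.0, 0.0, 0.0, 0.0], [0.14, -0.008, 0.0, 0.0, 0.0, 0.0], [0.07, -0.004, 0.0, 0.0, 0.0, 0.0]]
```

Call:
carry_out --pt "0.07 -0.004 0 0.003 0 0" --pt "0.14 -0.008 0 0.001 0 0" --pt "0.21 -0.012 0 -0.001 0 0" --pt "0.28 -0.016 0 -0.001 0 0.001" --pt "0.28 -0.016 0 -0.001 0 0.001" --pt "0.21 -0.012 0 0 0 0" --pt "0.14 -0.008 0 0 0 0" --pt "0.07 -0.004 0 0 0 0"

```text
time_s: 24.82
eef_pos: [0.4009, 0.2901, 0.0555]
tcp_rot: [[0.99, -0.138, 0.003], [-0.138, -0.99, -0.0], [0.003, -0.0, -1.0]]
wrist_force: [-0.7, -0.5, -7.7]
grip_width: 0.0389
finger_force: 112.0
```

```bash
DW=2 python3 step.py 0.03 0.0 0 0
```

```text
t 24.82 pred -0.003 meas [-0.0095 -0.0099 -0.0114] est phi -0.012 w -0.021 b -0.0000 roll 0.0003
pos [0.4001 0.2901 0.0554] yaw -0.1379 origin [0.5437 0.2702] plan phi [-0.013 -0.013 -0.011 -0.008 -0.006 -0.004 -0.003 -0.002] end roll 0.000
[[0.06, 0.0, 0.0, 0.003, 0.0, 0.0], [0.12, 0.0, 0.0, 0.001, 0.0, 0.0], [0.18, 0.0, 0.0, -0.001, 0.0, 0.0], [0.24, 0.0, 0.0, -0.002, 0.0, 0.0], [0.24, 0.0, 0.0, -0.001, 0.0, 0.0], [0.18, 0.0, 0.0, 0.0, 0.0, 0.0], [0.12, 0.0, 0.0, -0.001, 0.0, 0.0], [0.06, 0.0, 0.0, 0.001, 0.0, 0.0]]
```

Call:
carry_out --pt "0.06 0 0 0.003 0 0" --pt "0.12 0 0 0.001 0 0" --pt "0.18 0 0 -0.001 0 0" --pt "0.24 0 0 -0.002 0 0" --pt "0.24 0 0 -0.001 0 0" --pt "0.18 0 0 0 0 0" --pt "0.12 0 0 -0.001 0 0" --pt "0.06 0 0 0.001 0 0"

```text
time_s: 25.63
eef_pos: [0.4305, 0.286, 0.0556]
tcp_rot: [[0.99, -0.138, 0.003], [-0.138, -0.99, -0.0], [0.003, -0.0, -1.0]]
wrist_force: [-0.3, 0.0, -6.1]
grip_width: 0.039
finger_force: 112.0
```

```bash
DW=2 python3 step.py 0.024 0.0 0 0
```

```text
t 25.63 pred -0.002 meas [0.0008 0.0014 0.0015] est phi 0.002 w 0.010 b 0.0000 roll 0.0003
pos [0.4298 0.286  0.0555] yaw -0.1379 origin [0.5734 0.2661] plan phi [ 0.003  0.003  0.002  0.002  0.001 -0.    -0.001 -0.001] end roll 0.000
[[0.048, 0.0, 0.0, -0.001, 0.0, 0.0], [0.096, 0.0, 0.0, 0.0, 0.0, 0.0], [0.144, 0.0, 0.0, 0.0, 0.0, 0.0], [0.192, 0.0, 0.0, 0.0, 0.0, 0.0], [0.192, 0.0, 0.0, 0.001, 0.0, 0.0], [0.144, 0.0, 0.0, 0.0, 0.0, 0.0], [0.096, 0.0, 0.0, 0.0, 0.0, 0.0], [0.048, 0.0, 0.0, 0.0, 0.0, 0.0]]
```

Call:
carry_out --pt "0.048 0 0 -0.001 0 0" --pt "0.096 0 0 0 0 0" --pt "0.144 0 0 0 0 0" --pt "0.192 0 0 0 0 0" --pt "0.192 0 0 0.001 0 0" --pt "0.144 0 0 0 0 0" --pt "0.096 0 0 0 0 0" --pt "0.048 0 0 0 0 0"

```text
time_s: 26.45
eef_pos: [0.4541, 0.2827, 0.0557]
tcp_rot: [[0.99, -0.138, 0.003], [-0.138, -0.99, -0.0], [0.003, -0.0, -1.0]]
wrist_force: [-0.9, 0.5, -7.7]
grip_width: 0.0389
finger_force: 112.0
```

```bash
DW=2 python3 step.py 0.006 0.0 -0.006 0; python3 - <<'E'
import cv2,glob
f=sorted(glob.glob("pics/last_*"))[-1];a=cv2.imread(f)
cv2.imwrite("pics/v3.png",cv2.resize(a[125:275,350:450],None,fx=4,fy=4,interpolation=cv2.INTER_CUBIC))
E
```

```text
t 26.45 pred -0.001 meas [-0.0037 -0.0037 -0.0032] est phi -0.003 w 0.000 b 0.0000 roll 0.0003
pos [0.4536 0.2827 0.0556] yaw -0.1379 origin [0.5972 0.2628] plan phi [-0.003 -0.003 -0.002 -0.001 -0.     0.001  0.001  0.002] end roll 0.000
[[0.012, 0.0, 0.012, 0.001, 0.0, 0.0], [0.024, 0.0, 0.024, 0.0, 0.0, 0.0], [0.036, 0.0, 0.036, -0.001, 0.0, 0.0], [0.048, 0.0, 0.048, 0.0, 0.0, 0.0], [0.048, 0.0, 0.048, 0.0, 0.0, 0.0], [0.036, 0.0, 0.036, 0.0, 0.0, 0.0], [0.024, 0.0, 0.024, 0.0, 0.0, 0.0], [0.012, 0.0, 0.012, 0.0, 0.0, 0.0]]
```

View pics/v3.png

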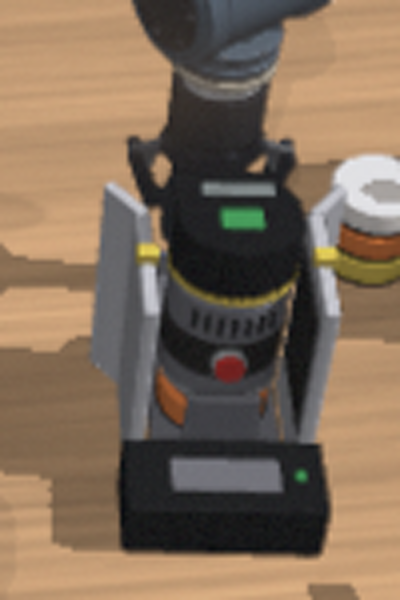

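The polisher is between the guides, with small gaps at (160,255) and (305,255), and the plate is just short of the charger. I'll make the last few mm and lower it.

Call:
carry_out --pt "0.012 0 0.012 0.001 0 0" --pt "0.024 0 0.024 0 0 0" --pt "0.036 0 0.036 -0.001 0 0" --pt "0.048 0 0.048 0 0 0" --pt "0.048 0 0.048 0 0 0" --pt "0.036 0 0.036 0 0 0" --pt "0.024 0 0.024 0 0 0" --pt "0.012 0 0.012 0 0 0"

```text
time_s: 27.27
eef_pos: [0.4597, 0.282, 0.0496]
tcp_rot: [[0.991, -0.137, 0.002], [-0.137, -0.991, -0.0], [0.002, -0.0, -1.0]]
wrist_force: [0.1, 0.4, -6.8]
grip_width: 0.039
finger_force: 112.0
```

```bash
DW=2 python3 step.py 0.002 0.0015 -0.005 0; python3 -c "
from here import *
print(s['wrist_force'],s['torque'])"
```

```text
t 27.27 pred 0.002 meas [0.002  0.0037 0.0049] est phi 0.006 w 0.023 b 0.0001 roll 0.0002
pos [0.4596 0.282  0.0497] yaw -0.1378 origin [0.6033 0.2621] plan phi [ 0.008  0.008  0.007  0.005  0.003  0.001 -0.001 -0.002] end roll 0.002
[[0.004, -0.003, 0.01, -0.003, 0.0, 0.0], [0.008, -0.006, 0.02, -0.001, 0.0, 0.0], [0.012, -0.009, 0.03, 0.001, 0.0, 0.0], [0.016, -0.012, 0.04, 0.001, 0.0, 0.0], [0.016, -0.012, 0.04, 0.001, 0.0, 0.0], [0.012, -0.009, 0.03, 0.001, 0.0, 0.0], [0.008, -0.006, 0.02, 0.001, 0.0, 0.0], [0.004, -0.003, 0.01, 0.0, 0.0, 0.0]]
[ 0.2971 -0.0918 -6.9695] [ 0.14    0.8955 -0.0131]
```

Call:
carry_out --pt "0.004 -0.003 0.01 -0.003 0 0" --pt "0.008 -0.006 0.02 -0.001 0 0" --pt "0.012 -0.009 0.03 0.001 0 0" --pt "0.016 -0.012 0.04 0.001 0 0" --pt "0.016 -0.012 0.04 0.001 0 0" --pt "0.012 -0.009 0.03 0.001 0 0" --pt "0.008 -0.006 0.02 0.001 0 0" --pt "0.004 -0.003 0.01 0 0 0"

```text
time_s: 28.08
eef_pos: [0.4618, 0.2832, 0.0446]
tcp_rot: [[0.991, -0.137, 0.003], [-0.137, -0.991, 0.002], [0.002, -0.002, -1.0]]
wrist_force: [-0.3, -0.2, -5.4]
grip_width: 0.0387
finger_force: 112.0
```

```bash
DW=2 python3 step.py 0 0 -0.0025 0; python3 -c "
from here import *
print(s['wrist_force'],s['torque'])"
```

```text
t 28.08 pred -0.002 meas [-0.0087 -0.0089 -0.01  ] est phi -0.011 w -0.010 b 0.0000 roll 0.0019
pos [0.4619 0.2832 0.0448] yaw -0.1378 origin [0.6055 0.2633] plan phi [-0.011 -0.009 -0.007 -0.004 -0.001  0.001  0.003  0.004] end roll -0.001
[[0.0, 0.0, 0.005, 0.002, 0.0, 0.0], [0.0, 0.0, 0.01, 0.0, 0.0, 0.0], [0.0, 0.0, 0.015, -0.001, 0.0, 0.0], [0.0, 0.0, 0.02, -0.001, 0.0, 0.0], [0.0, 0.0, 0.02, -0.001, 0.0, 0.0], [0.0, 0.0, 0.015, -0.001, 0.0, 0.0], [0.0, 0.0, 0.01, 0.0, 0.0, 0.0], [0.0, 0.0, 0.005, 0.0, 0.0, 0.0]]
[ 0.4971 -0.2004 -6.3961] [ 0.006   0.7389 -0.0784]
```

Call:
carry_out --pt "0 0 0.005 0.002 0 0" --pt "0 0 0.01 0 0 0" --pt "0 0 0.015 -0.001 0 0" --pt "0 0 0.02 -0.001 0 0" --pt "0 0 0.02 -0.001 0 0" --pt "0 0 0.015 -0.001 0 0" --pt "0 0 0.01 0 0 0" --pt "0 0 0.005 0 0 0"

```text
time_s: 28.9
eef_pos: [0.4619, 0.2834, 0.0435]
tcp_rot: [[0.991, -0.137, 0.003], [-0.137, -0.991, -0.001], [0.003, 0.001, -1.0]]
wrist_force: [-9.3, -3.3, 16.4]
grip_width: 0.0389
finger_force: 114.6
```

```bash
DW=2 python3 step.py 0 0 -0.001 0; python3 - <<'E'
from here import *
import cv2
from bench import eyes
print(s['wrist_force'],s['torque'])
a=eyes.snapshot("top");cv2.imwrite("pics/t9.png",a)
E
```

```text
t 28.90 pred 0.003 meas [-0.006  -0.0063 -0.0068] est phi -0.008 w -0.020 b -0.0002 roll -0.0011
pos [0.4619 0.2834 0.0435] yaw -0.1377 origin [0.6055 0.2635] plan phi [-0.009 -0.009 -0.007 -0.005 -0.003 -0.001 -0.     0.001] end roll -0.001
[[0.0, 0.0, 0.002, 0.003, 0.0, 0.0], [0.0, 0.0, 0.004, 0.001, 0.0, 0.0], [0.0, 0.0, 0.006, -0.001, 0.0, 0.0], [0.0, 0.0, 0.008, -0.001, 0.0, 0.0], [0.0, 0.0, 0.008, -0.001, 0.0, 0.0], [0.0, 0.0, 0.006, 0.0, 0.0, 0.0], [0.0, 0.0, 0.004, -0.001, 0.0, 0.0], [0.0, 0.0, 0.002, 0.0, 0.0, 0.0]]
[-9.6936 -2.3603 13.5972] [-0.1667  1.5221 -0.0868]
```

Call:
carry_out --pt "0 0 -0.005 0 0 0" --pt "0 0 -0.005 0 0 0" --pt "0 0 0 0 0 0" --pt "0 0 0 0 0 0" --pt "0 0 0 0 0 0" --pt "0 0 0 0 0 0" --pt "0 0 0 0 0 0" --pt "0 0 0 0 0 0"

```text
time_s: 29.77
eef_pos: [0.4619, 0.2834, 0.0435]
tcp_rot: [[0.991, -0.137, 0.003], [-0.137, -0.991, -0.001], [0.003, 0.001, -1.0]]
wrist_force: [-8.1, -2.6, 10.3]
grip_width: 0.0388
finger_force: 113.8
```

Call:
carry_out --pt "0 0 0 0 0 0" --pt "0 0 0 0 0 0" --pt "0 0 0 0 0 0" --pt "0 0 0 0 0 0" --pt "0 0 0 0 0 0" --pt "0 0 0 0 0 0" --pt "0 0 0 0 0 0" --pt "0 0 0 0 0 0" --hand -1

```text
time_s: 30.43
eef_pos: [0.4619, 0.2832, 0.0424]
tcp_rot: [[0.991, -0.137, 0.002], [-0.137, -0.991, -0.002], [0.002, 0.001, -1.0]]
wrist_force: [-0.2, 0.1, -0.7]
grip_width: 0.0858
finger_force: 0.0
```

Call:
carry_out --pt "0 0 -0.1 0 0 0" --pt "0 0 -0.3 0 0 0" --pt "0 0 -0.5 0 0 0" --pt "0 0 -0.8 0 0 0" --pt "0 0 -0.8 0 0 0" --pt "0 0 -0.8 0 0 0" --pt "0 0 -0.7 0 0 0" --pt "0 0 -0.4 0 0 0"

```text
time_s: 31.1
eef_pos: [0.4622, 0.2837, 0.1551]
tcp_rot: [[0.991, -0.137, 0.005], [-0.137, -0.991, -0.0], [0.005, -0.0, -1.0]]
wrist_force: [0.5, 0.4, -1.3]
grip_width: 0.0852
finger_force: 0.0
```

Call:
carry_out --pt "0 0 -0.4 0 0 0" --pt "-0.4 0 -0.6 0 0 0" --pt "-0.6 0 -0.6 0 0 0" --pt "-0.6 0 -0.6 0 0 0" --pt "-0.6 0 -0.6 0 0 0" --pt "-0.4 0 -0.4 0 0 0" --pt "-0.2 0 -0.2 0 0 0" --pt "0 0 0 0 0 0"

```text
time_s: 31.77
eef_pos: [0.3918, 0.2934, 0.2381]
tcp_rot: [[0.991, -0.137, 0.003], [-0.137, -0.991, -0.001], [0.003, 0.001, -1.0]]
wrist_force: [0.6, -0.3, -0.5]
grip_width: 0.0853
finger_force: 0.0
```

```bash
python3 - <<'E'
from here import *
import cv2
from bench import eyes
print(s['time_s'],p,s['wrist_force'])
a=eyes.snapshot("scene");cv2.imwrite("pics/s10.png",a);b=eyes.snapshot("top");cv2.imwrite("pics/t10.png",b)
c=lambda im,x,y,w,h,f:cv2.resize(im[y:y+h,x:x+w],None,fx=f,fy=f,interpolation=cv2.INTER_CUBIC)
cv2.imwrite("pics/f.png",np.hstack([c(b,165,140,95,140,4.2),c(a,350,130,95,140,4.2)]))
E
```

```text
31.7667 [0.3918 0.2934 0.2381] [ 0.5781 -0.3038 -0.5322]
```

View pics/f.png

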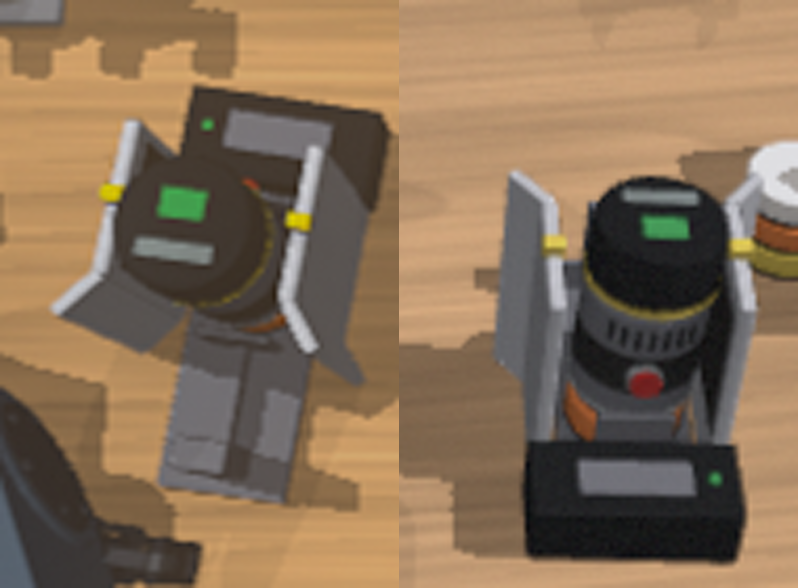

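The holder stands in the bay with the polisher resting softly on the left guide and the hand clear. The rear corners show at crop (160,486) and (287,502), so I'll verify the position.

```bash
python3 - <<'E'
from geo import *
np.set_printoptions(precision=4,suppress=True)
c=lambda x,y:((x+.5)/4.2+165-.5,(y+.5)/4.2+140-.5)
cs=lambda x,y:((x-399+.5)/4.2+350-.5,(y+.5)/4.2+130-.5)
ex=np.array([np.cos(.138),-np.sin(.138)]);ey=np.array([-ex[1],ex[0]]);o=np.array([.605,.2607])
for q in((160,484),(287,500)):
    X=onz("top",c(*q),.012)[:2]-o;print("rear corner bay xy",X@ex,X@ey)
for q in((160,472),(225,476),(172,437),(235,442)):
    X=onz("top",c(*q),.088)[:2]-o;print("grip",X@ex,X@ey)
X,e=tri(c(183,204),cs(666,228));d=X[:2]-o;print("green",X,e,d@ex,d@ey,"lean",-(d@ey)/.186)
for q,n in(((298,221),"yR"),((112,193),"yL")):
    X=onz("top",c(*q),.195)[:2]-o;print(n,X@ex,X@ey)
for q in((190,162),):
    X=onz("top",c(*q),.055)[:2]-o;print("charger front",X@ex,X@ey)
for q in((528,441),(740,445)):
    X=onz("scene",cs(*q),.055)[:2]-o;print("charger front scene",X@ex,X@ey)
E
```

```text
rear corner bay xy -0.16807148131306593 0.04938657507209546
rear corner bay xy -0.16594327934930594 -0.04877192930642119
grip -0.16071415522448385 0.02810622403730105
grip -0.15677714457728015 -0.01856464420981935
grip -0.1349429474656502 0.02467584980405761
grip -0.13191358990503163 -0.020915490386317244
green [0.6184 0.27   0.2104] 0.0016249123494717886 0.011974597554394893 0.011004931541821026 lean -0.059166298611941004
yR 0.014540509873821472 -0.061946820459765614
yL 0.015453603019913347 0.06576422036914814
charger front 0.07475610745729107 0.06370347315188422
charger front scene 0.07032075874068162 -0.0757949243670111
charger front scene 0.07078025016754345 0.07518279617392404
```

```bash
python3 -c "
from bench import r
print(r.job_done())"
```

```text
the job is handed in; nothing more can be done
None
```

The job is handed in at about 32 s. The polisher was balanced upright for well over 4 s away from the bay, then carried in upright. The holder stands in the bay within about 3 mm of home along its length and well under 1 mm off centre. The polisher rests on the left guide at about 0.06 rad, and the gripper is clear.

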